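Shim and riser onto a keyed carriage

ROBOT

A 6-joint arm with a two-finger parallel gripper is mounted at the origin on the work surface. World frame = base frame: x ahead of the robot, y to its left, z up, the work surface at z = 0. Lengths are in m, angles in rad, forces in N, time in s.
With the tool pointing down it reaches from about 0.3 to 0.875 m from the base axis. Payload 6.4 kg.
Tool frame: the origin (TCP) lies on the centre line of the jaws, within the pads' length; the fingertips stand ctrl.nose_length ahead of it and the grasp point (between the pads) lies 6 mm ahead of it (ctrl.nose_length is the distance from the TCP to the fingertips, in m); x points along the fingers, y is the direction in which the jaws open and shut, and the axes are right-handed (so a half turn about x gives the same grasp; the last joint's range is limited). The gripper opens to 85 mm and grips with 20 to 120 N. Pads are 22 mm wide; open, the fingers measure 114 mm over their backs; the gripper's body (76 mm by 85 mm) begins 54 mm behind the grasp point. The pads swing forward as they close: fully open they stand 13 mm farther back than shut.
Start: joints at [-1.509, 0.181, 1.607, -0, 1.354, -0.206], TCP at [0.152, -0.555, 0.256] pointing down, gripper open.
Joint ranges: [-2.99, 2.99], [-0.89, 2.07], [0.3, 2.58], [-1.14, 4.28], [0, 2.63], [-3.12, 3.12]. Speed limits (rad/s): [2.57, 2.57, 3.01, 3.14, 3.14, 3.14].

INTERFACE

Orientations are given as a unit quaternion [w, x, y, z].
In Python, from bench import telemetry, cams, workorder, spotter, ctrl gives the robot as it stands. The module is installed in compiled form; this text tells all that it offers.
- The arm moves only by the tool servo_tool, never from a script. Its argument "targets" is one flat list of numbers, 4 for each row, row after row: the shift along the tool's x, y, z in mm, then the turn about the tool's x in rad. A call has exactly 5 rows; each row shifts and turns the commanded pose from where the row before left it, along the tool's axes as they then stand; what a row does not reach is not made up. A row lasts 1/10 s, in which the tool goes at most 50 mm and 8.59 degrees, less where a joint would pass 70% of its speed; a pose out of reach is approached as far as the arm can. A call is refused whole if a number of a shift passes 50 or a number of a turn 0.15, either way. A call with a gripper value outside its range is refused whole. "fingers" is the finger opening in mm, from 0 to 85.4, set as the call begins (left out, the last holds). The fingers move at their own pace and stop on an object; the grip force is fixed at half the most. Time passes only in rows, so rows that do not move let the fingers close, or fill a call up. It gives the time, the measured TCP pose, the force and the opening at its end, in the units of the state.
- telemetry.get_obs(): the state, without advancing time (a new reading comes with each control period).
- cams.camera(name): name is "scene" or "top" or "wrist"; returns (picture, depth): 420x560x3 uint8, blue, green, red; 420x560 float32, m along the optical axis (not along the pixel's ray), 0 where there is no reading.
- cams.camera_params(name): a dict with "intrinsics" (3x3 intrinsics, pixels), "R" (3x3) and "t" (3): a world point X has camera coordinates R X + t; the wrist camera has in their place "mount" (4x4, takes a point from camera to tool coordinates, whose origin is the TCP and whose axes are the tool frame's). Camera axes: x right, y down, z forward; pixel columns grow to the right and rows downward; lengths in m; the calibration is good to about 2 mm. A picture is of the moment at which its call begins: read the wrist's pose just before it. camera_params takes no time and is no camera call.
- workorder.hand_in(): hands the job in, once; it reports no verdict.
Trained networks look in the newest picture that a camera, given by its name, has taken for a name from the list of things; names that differ only in an ending like _2 or _b are one class to them, and where a whole thing is asked for, a point or a joint stands for the part that bears it (a point fixed in the world has none). Each returns a list of dicts, best first, with "score" (0 to 1); they miss things now and then, are a little off and sometimes report something else, mostly with a low value. They report only what shows in the picture. A call takes as long as a camera call. They do not tell look-alikes from the thing itself.
- spotter.search_frame(camera, thing): "pixel" ([column, row] in pixels, amid what is visible of it).
The state is a dict: "time_s": time; "q": joint angles; "dq": joint speeds; "joint_efforts": joint torques, N m; "eef_pos": TCP position; "eef_rot": TCP orientation; "wrist_force": force on the tool from outside, world axes, zero at the start; "torque": the same for the moment, N m; "opening": opening from 0.0 (shut) to 1.0 (fully open).
Only numpy, scipy, OpenCV 4.12 (cv2) and the standard library are available. Lean on these libraries where they do the work, as an engineer would, in place of code of your own. Each camera call takes 0.05 s, during which the arm holds its last target.

TASK

Fit the slotted steel shim and then the aluminium riser onto the carriage of the linear axis. The shim lies flat on the plywood box: slide it until its tab sticks well out over the box's edge nearest the robot, where it can be pinched, and lay it flat on the carriage, edges lined up, with its slot over the raised key. Then lower the riser gently on top, its notch over the same key, fully down and in line with the shim; let go of both and leave all the other things where they are.

Things in the scene. Friction and masses are not known exactly. Their poses are not given: they have to be found in the camera images.
- carriage_top (a point): Centre of the flat top of the locked carriage, 62 mm above the table: aluminium plate 104 (x) by 70 (y) by 14 mm on a profile rail. Fixed. x along the rail, z up. The plate's end from x = -52 to -12 mm is bare, towards +x stands the key. The rail (20 mm wide, top 22 mm below this point) runs 170 mm to -x. The axis is on the robot's left or right.
- key_mid (a point): Centre (half-way up) of the steel key that stands on the carriage plate: 58 mm long (x), 16 mm wide (y), 12 mm high, the upper 3 mm of its long edges chamfered at 45 degrees. It lies 17 mm to +x of carriage_top, so it spans x = -12 to +46 mm there. Same axes.
- axis: The fixed linear axis; its origin is on the table under carriage_top, same axes. Plank 410 by 130 mm. Parts beside the rail: ball screw along x at y = +62 mm, its end blocks at x = -150 and +152 mm, y 40 to 84 mm, 68 mm high; motor at x 190 to 238, y 30 to 84 mm, 73 mm high (heights above the table).
- board_edge (a point): Middle of the upper edge, on the side facing the robot, of a fixed varnished (slippery) plywood box 280 (x) by 200 (y) by 60 mm high; the point is 60 mm above the table. x points from this edge inwards over the box, y along the edge, z up. The box is on the robot's left or right, opposite the axis.
- shim_plate (a point): Centre (half-way up) of the shim's plate: steel 3 mm thick, 0.12 to 0.2 kg, loose on the plywood box. Plate 100 (x) by 66 mm (y) with a through slot 20 mm wide on y = 0, open at the +x end, from x = +50 to -16 mm. A 28 mm wide tab reaches 40 mm beyond the -x end, at first roughly towards the box's edge near the robot. Fitted, it is centred on the carriage plate, x the same way.
- shim_tab (a point): Centre of the shim's pull tab (40 mm long, 28 mm wide, 3 mm thick), 70 mm to -x of shim_plate, half-way up; same axes.
- riser_mid (a point): Point half-way up the riser (34 mm above its underside), on the axis of its pillar. Loose aluminium, 0.45 to 0.8 kg. Foot 100 (x) by 66 (y) by 22 mm, its centre 12 mm to +x of this point; on it a hollow pillar 68 (x) by 44 (y) mm, centred here, top 34 mm above this point, to be gripped across the 44 mm. Fitted, this point is 37 mm above and 12 mm to -x of carriage_top, x the same way.
- riser_notch (a point): Middle of the notch in the riser's foot, at the underside: 20 mm wide (y), 66 mm long, open below and at the +x end of the foot, closed at its -x end. Under the pillar it is 12 mm high; in the toe beyond the pillar it goes right through and shows from above. 29 mm to +x of riser_mid, 34 mm below it; same axes.
- plain_block: Bystander: plain aluminium block without a notch, 85 (x) by 60 by 52 mm high, loose; origin at the centre of its underside.
- nut_housing: Bystander: dark steel ball-nut housing 50 (x) by 62 by 44 mm high with a 40 mm round nut reaching 22 mm out to +x, loose; origin at the centre of the underside.
- glue: Bystander: white glue bottle, 60 mm across and 165 mm tall, loose; origin at the centre of its underside.
- grease_jar: Bystander: jar with a black lid, 60 mm across and 85 mm tall, loose, beyond the loose blocks; origin at the centre of its underside.
- gauge_bar: Bystander: dark wooden gauge bar 22 (x) by 120 (y) by 14 mm, lying loose on the plywood box near its far end; origin at the centre of its underside.
- spanner: Bystander: steel spanner 150 mm long lying across the table on the near side, between box and axis; origin about its middle.
- driver: Bystander: screwdriver 220 mm long lying on the table beyond the loose blocks; origin about its middle.
- shim: Same part as shim_plate; origin on its underside, below shim_plate; same axes.
- riser: Same part as riser_mid; origin at the centre of the foot's underside, 12 mm to +x of riser_mid; same axes.
Things that resemble listed ones, but are neither listed nor needed, are in the scene too. What is shaped like the riser but red is not meant.

How it is judged:
By the outcome, as a careful person would: the job done as asked, in the order asked, and still so for the second after the job is handed in, with the robot touching nothing.
It also fails if it takes over 69 s, if anything falls off the work surface, if the arm or the gripper's body presses on something with over 40 N, if the wrist force passes 120 N, or if a joint passes its speed limit or range.

## Working session

There is one attempt and no reset: what is moved stays moved. The work goes in short steps, Python scripts to look and compute and a tool call to move; the robot and the scene stay as the last step left them, time stands still between calls to the robot, and variables do not carry over. Pictures are saved under pics/ and viewed, and the job is handed in when it is done.

Besides the shell and the picture viewer there is one more tool, called after "Call:" as a command line: name --argument value ..., lists and objects as JSON in quotes. servo_tool: Moves the arm, as the interface text tells. Its arguments: {"type":"object","properties":{"targets":{"type":"array","items":{"type":"number"}},"fingers":{"type":"number"}},"required":["targets"]}

```bash
mkdir -p pics; cat > h.py <<'E'
import numpy as np, cv2
from bench import telemetry, cams, workorder, spotter, ctrl
from scipy.spatial.transform import Rotation as Ro
def tool():
    o=telemetry.get_obs(); q=o['eef_rot']; return np.array(o['eef_pos']),Ro.from_quat([q[1],q[2],q[3],q[0]]).as_matrix(),o
def cam(n):
    p,R,o=tool(); im,d=cams.camera(n); P=cams.camera_params(n); K=np.array(P['intrinsics'])
    if n=='wrist':
        M=np.array(P['mount']); Rc=R@M[:3,:3]; tc=p+R@M[:3,3]
    else:
        Rw=np.array(P['R']); Rc=Rw.T; tc=-Rw.T@np.array(P['t'])
    return im,d,K,Rc,tc
def cloud(d,K,Rc,tc):
    h,w=d.shape; u,v=np.meshgrid(np.arange(w),np.arange(h))
    X=np.stack([(u-K[0,2])/K[0,0]*d,(v-K[1,2])/K[1,1]*d,d],-1)
    W=X@Rc.T+tc; W[d<=0]=np.nan; return W
def proj(X,K,Rc,tc):
    c=(np.asarray(X)-tc)@Rc; return (c@K.T)[...,:2]/c[...,2:]
E
python3 - <<'E'
from h import *
for n in ['scene','top']:
    im,d,K,Rc,tc=cam(n); cv2.imwrite(f'pics/{n}0.png',im); np.savez(f'{n}0.npz',im=im,d=d,K=K,Rc=Rc,tc=tc)
    print(n,tc,K[0,0],Rc.round(2).tolist())
    W=cloud(d,K,Rc,tc)
    for t in (['carriage_top','key_mid','board_edge','shim_plate','shim_tab','riser_mid','riser_notch','plain_block','gauge_bar'] if n=='top' else []):
        for r in spotter.search_frame(n,t)[:3]:
            u,v=map(int,np.round(r['pixel'])); print(t,r['pixel'],round(r['score'],2),W[v,u].round(3))
p,R,o=tool(); print(p,R.round(3),o,ctrl.nose_length)
E
```

```text
scene [ 0.9911762  -0.37946855  0.78303065] 381.58210961827587 [[0.72, 0.54, -0.44], [0.7, -0.57, 0.44], [-0.01, -0.62, -0.79]]
top [0.45666062 0.00784644 1.30432038] 466.40643808698303 [[0.02, -0.99, 0.12], [-1.0, -0.02, 0.0], [0.0, -0.12, -0.99]]
carriage_top [395.9, 232.3] 0.7 [ 0.554 -0.299  0.065]
carriage_top [170.0, 228.2] 0.21 [0.552 0.304 0.057]
key_mid [396.5, 230.5] 0.97 [ 0.56  -0.3    0.061]
board_edge [167.7, 225.2] 0.59 [0.559 0.309 0.06 ]
board_edge [260.4, 184.1] 0.31 [0.683 0.069 0.02 ]
shim_plate [165.5, 242.3] 0.74 [0.514 0.313 0.059]
shim_tab [166.4, 245.3] 0.94 [0.506 0.311 0.064]
riser_mid [257.8, 182.1] 0.79 [0.689 0.074 0.022]
riser_mid [165.6, 144.1] 0.76 [0.778 0.324 0.071]
riser_notch [163.7, 147.2] 0.86 [0.771 0.33  0.065]
riser_notch [259.5, 180.9] 0.66 [0.692 0.069 0.02 ]
plain_block [252.8, 245.4] 0.71 [0.512 0.081 0.052]
gauge_bar [169.9, 188.2] 0.71 [0.658 0.306 0.072]
[ 0.15216268 -0.55452846  0.25629205] [[-0.     0.265 -0.964]
 [-0.    -0.964 -0.265]
 [-1.     0.     0.   ]] {'time_s': 0.55, 'q': array([-1.50929925e+00,  1.80809635e-01,  1.60698136e+00, -1.86407783e-05,
        1.35378304e+00, -2.06305774e-01]), 'dq': array([ 1.79800430e-03, -5.76580600e-04,  6.87343923e-04,  2.93402097e-04,
        5.62336995e-04,  7.64365232e-06]), 'joint_efforts': array([-1.20538818e-03, -4.44522893e+01, -3.51451671e+01, -3.17034273e-04,
        1.52753528e-03, -3.96598807e-06]), 'eef_pos': array([ 0.15216268, -0.55452846,  0.25629205]), 'eef_rot': array([-0.09440743, -0.70077009, -0.09439523,  0.70078388]), 'wrist_force': array([-0.63809854,  0.26151548, -0.83038652]), 'torque': array([ 0.01780879, -0.01270884, -0.03449864]), 'opening': 0.9986394794560018} 0.025
```

View pics/top0.png

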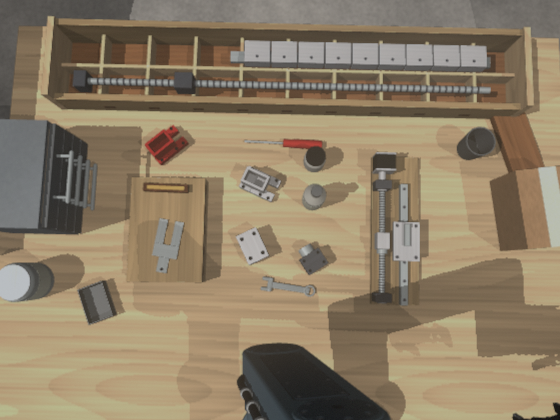

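View pics/scene0.png

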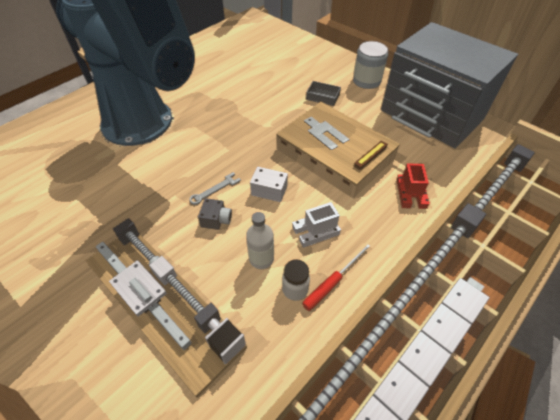

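The top view shows:
- The shim is on the box at (168,245), with its tab at (162,265) pointing at the robot.
- The grey riser is at (259,182). The red look-alike is at (165,145).
- The plain block is at (252,245).
- The carriage is at (406,240).

Next I'll take zoomed crops and the wrist camera mount.

```bash
python3 - <<'E'
from h import *
z=np.load('top0.npz'); im=z['im']
a=cv2.resize(im[160:300,120:220],None,fx=4,fy=4,interpolation=cv2.INTER_CUBIC)
b=cv2.resize(im[150:290,360:430],None,fx=4,fy=4,interpolation=cv2.INTER_CUBIC)
cv2.imwrite('pics/c1.png',np.hstack([a,b])); 
c=cv2.resize(im[120:280,230:340],None,fx=4,fy=4)[:600]
cv2.imwrite('pics/c2.png',c)
P=cams.camera_params('wrist'); print(np.array(P['mount']).round(3),P['intrinsics'])
W=cloud(z['d'],z['K'],z['Rc'],z['tc'])
for u,v in [(162,268),(168,240),(158,225),(178,225),(150,279),(190,279),(150,250),(406,255),(406,240),(395,240),(418,240),(257,180),(262,175),(276,190)]: print(u,v,W[v,u].round(3))
E
```

```text
[[-0.001 -0.306  0.952 -0.119]
 [ 1.    -0.001  0.001 -0.001]
 [ 0.     0.952  0.306 -0.079]
 [ 0.     0.     0.     1.   ]] [[326.5706104    0.         281.17242944]
 [  0.         326.5706104  208.92636775]
 [  0.           0.           1.        ]]
162 268 [0.445 0.317 0.068]
168 240 [0.519 0.306 0.065]
158 225 [0.559 0.337 0.059]
178 225 [0.56  0.281 0.066]
150 279 [0.416 0.35  0.059]
190 279 [0.418 0.244 0.059]
150 250 [0.492 0.355 0.057]
406 255 [ 0.494 -0.327  0.059]
406 240 [ 0.533 -0.323  0.075]
395 240 [ 0.533 -0.297  0.063]
418 240 [ 0.534 -0.358  0.064]
257 180 [0.694 0.077 0.025]
262 175 [0.7   0.062 0.067]
276 190 [0.671 0.024 0.001]
```

View pics/c1.png

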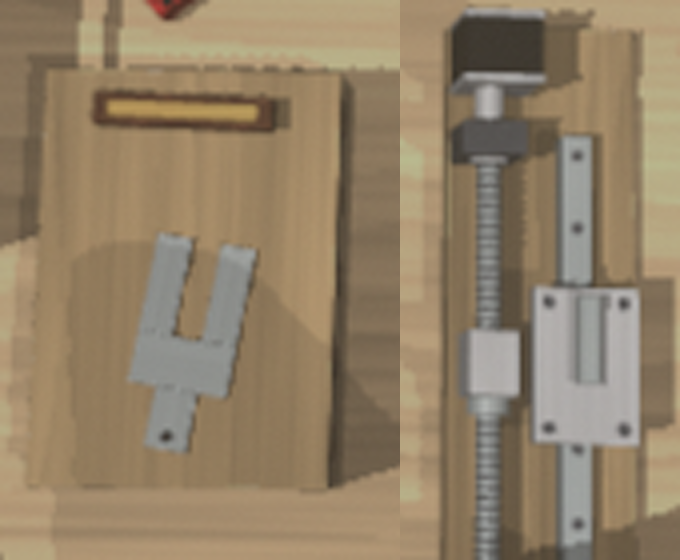

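View pics/c2.png

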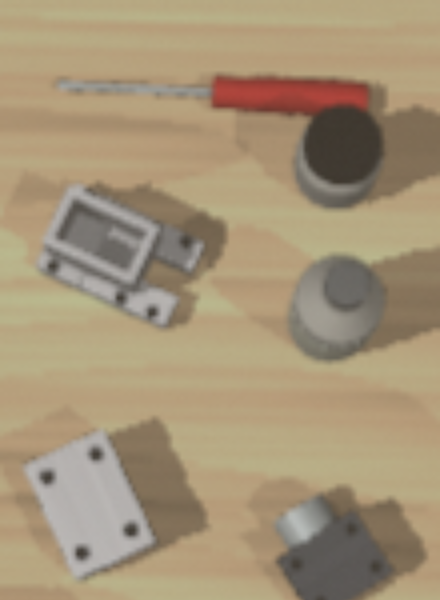

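```bash
cat >> h.py <<'E'
def plan(target,yaw=None,step=45.,nd=0,turn=0.14):
    """yaw=angle of tool y in world (deg)"""
    p,R,o=tool(); tgt=np.array(target); cur=np.degrees(np.arctan2(R[1,1],R[0,1]))
    dy=0 if yaw is None else (yaw-cur+180)%360-180
    D=(tgt-p)*1000; a=-np.radians(dy)  # turn about tool x (down)
    n=int(max(np.ceil(np.linalg.norm(D)/step),np.ceil(abs(a)/turn),1)); n5=-(-n//5)*5
    print('from',p.round(4),'yaw',round(cur,2),'D',D.round(1),'dyaw',round(dy,2),'n',n)
    ca=Ro.from_matrix(R); rows=[]
    acc=np.zeros(3)
    for i in range(n5):
        Rm=ca.as_matrix(); want=D*(i+1)/n5-acc
        s=np.round(Rm.T@want,nd); t=round(a/n5,3); acc=acc+Rm@s
        ca=ca*Ro.from_rotvec([t,0,0]); rows.append([*s,t])
    for k in range(0,n5,5): print([float(x) for r in rows[k:k+5] for x in r])
E
python3 -c "
from h import *
plan((.55,-.322,.19),-90)"
```

```text
from [ 0.1522 -0.5545  0.2563] yaw -74.66 D [397.8 232.5 -66.3] dyaw -15.34 n 11
[4.0, -8.0, -30.0, 0.018, 5.0, -8.0, -29.0, 0.018, 4.0, -9.0, -30.0, 0.018, 5.0, -10.0, -29.0, 0.018, 4.0, -10.0, -29.0, 0.018]
[5.0, -11.0, -29.0, 0.018, 4.0, -11.0, -28.0, 0.018, 4.0, -11.0, -29.0, 0.018, 5.0, -12.0, -28.0, 0.018, 4.0, -13.0, -28.0, 0.018]
[5.0, -13.0, -28.0, 0.018, 4.0, -14.0, -27.0, 0.018, 4.0, -14.0, -28.0, 0.018, 5.0, -14.0, -27.0, 0.018, 4.0, -15.0, -26.0, 0.018]
```

Call:
servo_tool --targets '[4, -8, -30, 0.018, 5, -8, -29, 0.018, 4, -9, -30, 0.018, 5, -10, -29, 0.018, 4, -10, -29, 0.018]'

```text
time_s: 1.05
eef_pos: [0.2859, -0.4761, 0.2341]
eef_rot: [0.062, 0.704, 0.062, -0.704]
wrist_force: [0.9, -0.3, -0.2]
opening: 1.0
```

Call:
servo_tool --targets '[5, -11, -29, 0.018, 4, -11, -28, 0.018, 4, -11, -29, 0.018, 5, -12, -28, 0.018, 4, -13, -28, 0.018]'

```text
time_s: 1.55
eef_pos: [0.4184, -0.3987, 0.2122]
eef_rot: [0.031, 0.706, 0.031, -0.706]
wrist_force: [-1.1, -0.5, -0.1]
opening: 1.0
```

Call:
servo_tool --targets '[5, -13, -28, 0.018, 4, -14, -27, 0.018, 4, -14, -28, 0.018, 5, -14, -27, 0.018, 4, -15, -26, 0.018]'

```text
time_s: 2.05
eef_pos: [0.5507, -0.3217, 0.19]
eef_rot: [0.001, -0.707, 0.001, 0.707]
wrist_force: [0.0, -0.3, 0.4]
opening: 1.004
```

```bash
cat > snap.py <<'E'
from h import *
import sys
n=sys.argv[1]
im,d,K,Rc,tc=cam('wrist'); p,R,o=tool()
cv2.imwrite(f'pics/{n}.png',im); np.savez(f'{n}.npz',im=im,d=d,K=K,Rc=Rc,tc=tc,p=p,R=R)
print(o['time_s'],p.round(4),np.degrees(np.arctan2(R[1,1],R[0,1])).round(2),R[:,0].round(4),np.round(o['wrist_force'],2),o['opening'],np.round(o['q'],2))
E
python3 snap.py w1
```

```text
2.1 [ 0.5536 -0.3188  0.1894] -90.09 [ 0.0018  0.0018 -1.    ] [-0.58  2.94 -0.48] 1.0036156712463509 [-0.71  0.38  1.5   0.    1.26  0.86]
```

View pics/w1.png

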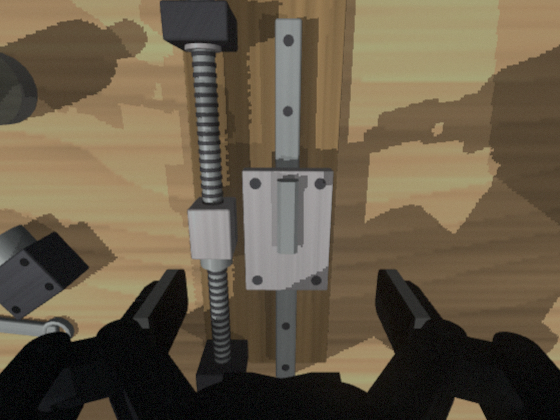

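Wrist view: the carriage plate is at columns 243–332, rows 170–290, with the key at (287,215). I'll retake the picture now the arm has settled and rectify it to the plate plane.

```bash
cat >> h.py <<'E'
def ortho(z,h,xr,yr,res=0.0005):
    """rectify onto plane z=h: rows = decreasing x, cols = decreasing y"""
    xs=np.arange(xr[1],xr[0],-res); ys=np.arange(yr[1],yr[0],-res)
    Y,X=np.meshgrid(ys,xs); P=np.stack([X,Y,np.full_like(X,h)],-1)
    uv=proj(P,z['K'],z['Rc'],z['tc']).astype(np.float32)
    return cv2.remap(z['im'],uv[...,0],uv[...,1],cv2.INTER_LINEAR)
E
python3 snap.py w2
python3 - <<'E'
from h import *
z=np.load('w2.npz')
o=ortho(z,.062,(.46,.62),(-.38,-.26),.00025)
cv2.imwrite('pics/o2.png',cv2.resize(o,None,fx=1,fy=1)[:600]); 
g=cv2.cvtColor(o,cv2.COLOR_BGR2GRAY)
m=((g>125)).astype(np.uint8)
m=cv2.morphologyEx(m,cv2.MORPH_OPEN,np.ones((9,9)))
n,l,s,c=cv2.connectedComponentsWithStats(m)
for i in range(1,n):
    if s[i,4]>5000:
        cn=cv2.findContours((l==i).astype(np.uint8),cv2.RETR_EXTERNAL,cv2.CHAIN_APPROX_NONE)[0][0]
        r=cv2.minAreaRect(cn); print(r,'world c',.62-r[0][1]*.00025,-.26-r[0][0]*.00025,np.array(r[1])*.25)
W=cloud(z['d'],z['K'],z['Rc'],z['tc']); print(W[200,265],W[270,280],W[200,287])
E
```

```text
2.15 [ 0.5518 -0.3199  0.1895] -89.95 [ 2.0e-04  1.3e-03 -1.0e+00] [ 0.13  0.46 -0.29] 0.9958206973790583 [-0.71  0.38  1.5   0.    1.26  0.86]
((261.0, 57.5), (115.0, 64.0), 90.0) world c 0.605625 -0.32525000000000004 [28.75 16.  ]
((262.4031066894531, 363.80633544921875), (277.51898193359375, 412.20770263671875), 0.45113855600357056) world c 0.5290484161376953 -0.3256007766723633 [ 69.37974548 103.05192566]
((38.0, 390.0), (216.0, 76.0), 90.0) world c 0.5225 -0.2695 [54. 19.]
[ 0.56098608 -0.3054102   0.06232892] [ 0.49991258 -0.31698251  0.06267621] [ 0.56470702 -0.3224318   0.07531052]
```

View pics/o2.png

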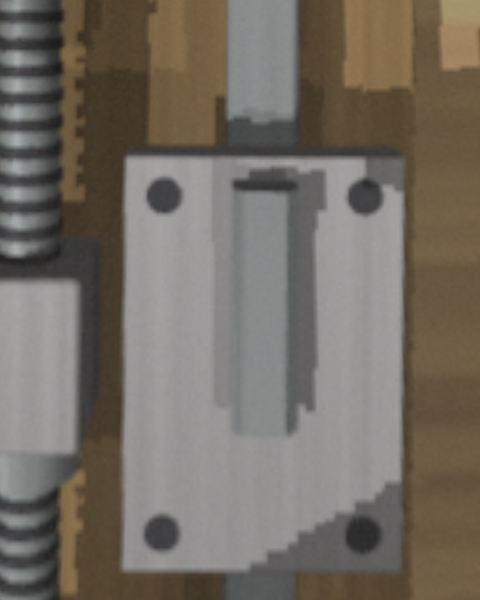

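Carriage centre is about (0.529, -0.3257), yaw about -0.4°, and the plate measures 70 × 104 as it should. Next I'll look at the riser on the way to the box.

```bash
python3 -c "
from h import *
plan((.62,.07,.25),-100,step=48)"
```

```text
from [ 0.5518 -0.3199  0.1895] yaw -89.95 D [ 68.2 389.9  60.5] dyaw -10.05 n 9
[-6.0, -39.0, -7.0, 0.018, -6.0, -39.0, -6.0, 0.018, -6.0, -39.0, -5.0, 0.018, -6.0, -40.0, -5.0, 0.018, -6.0, -39.0, -4.0, 0.018]
[-6.0, -39.0, -4.0, 0.018, -6.0, -40.0, -2.0, 0.018, -6.0, -40.0, -2.0, 0.018, -6.0, -39.0, -1.0, 0.018, -6.0, -40.0, -1.0, 0.018]
```

Call:
servo_tool --targets '[-8, -39, -7, 0.018, -8, -39, -6, 0.018, -8, -39, -5, 0.018, -6, -40, -5, 0.018, -6, -39, -4, 0.018]'

```text
time_s: 2.65
eef_pos: [0.5838, -0.1267, 0.2268]
eef_rot: [-0.033, 0.706, -0.033, -0.706]
wrist_force: [0.7, 0.6, 0.2]
opening: 1.001
```

Call:
servo_tool --targets '[-6, -39, -4, 0.018, -6, -40, -2, 0.018, -6, -40, -2, 0.018, -3, -39, -1, 0.018, -3, -40, -1, 0.018]'

```text
time_s: 3.15
eef_pos: [0.6193, 0.0684, 0.2509]
eef_rot: [-0.065, 0.704, -0.065, -0.704]
wrist_force: [0.9, -0.2, 0.3]
opening: 0.997
```

```bash
python3 snap.py w3a;  python3 snap.py w3; python3 snap.py w3
python3 - <<'E'
from h import *
plan((.50,.31,.19),-101,step=48)
E
```

```text
3.2 [0.6198 0.0743 0.2515] -100.35 [ 0.002   0.0033 -1.    ] [-2.35  2.62  0.47] 1.000533693654868 [-0.07  0.29  1.48  0.    1.37  1.68]
3.25 [0.6196 0.0716 0.2511] -100.19 [ 0.0014  0.0013 -1.    ] [ 0.17 -0.54  0.54] 1.0014376828714673 [-0.08  0.29  1.48  0.    1.36  1.67]
3.3 [0.6193 0.0693 0.2507] -100.23 [ 6.e-04 -1.e-04 -1.e+00] [ 0.17 -1.15 -0.36] 1.0025005495439858 [-0.08  0.29  1.49 -0.    1.36  1.67]
from [0.6193 0.0693 0.2507] yaw -100.23 D [-119.3  240.7  -60.7] dyaw -0.77 n 6
[6.0, -22.0, 16.0, 0.001, 6.0, -21.0, 16.0, 0.001, 6.0, -22.0, 16.0, 0.001, 6.0, -21.0, 16.0, 0.001, 6.0, -22.0, 16.0, 0.001]
[6.0, -21.0, 16.0, 0.001, 6.0, -22.0, 17.0, 0.001, 6.0, -21.0, 16.0, 0.001, 7.0, -22.0, 16.0, 0.001, 6.0, -21.0, 16.0, 0.001]
```

View pics/w3.png

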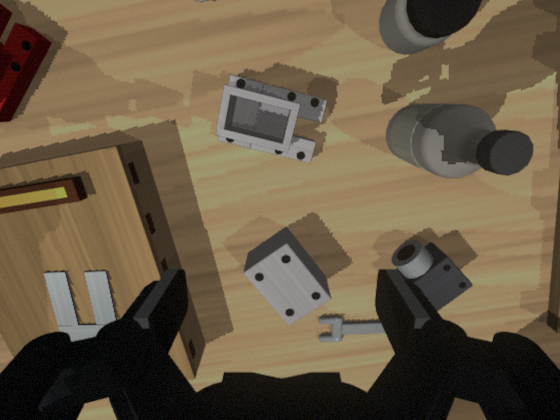

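The grey riser's pillar is at (258,117) with its prongs pointing right. The red look-alike is at top left. Now over the shim.

Call:
servo_tool --targets '[6, -22, 16, 0, 6, -21, 16, 0, 6, -22, 16, 0, 6, -21, 16, 0, 6, -22, 16, 0]'

```text
time_s: 3.8
eef_pos: [0.5598, 0.1872, 0.22]
eef_rot: [0.065, -0.704, 0.065, 0.704]
wrist_force: [-0.8, -0.1, 0.9]
opening: 0.996
```

Call:
servo_tool --targets '[6, -21, 16, 0, 6, -22, 17, 0, 6, -21, 16, 0, 7, -22, 16, 0, 6, -21, 16, 0]'

```text
time_s: 4.3
eef_pos: [0.4999, 0.3073, 0.189]
eef_rot: [-0.065, 0.704, -0.065, -0.704]
wrist_force: [-0.2, -0.4, 0.3]
opening: 1.0
```

Call:
servo_tool --targets '[0, 0, 0, 0, 0, 0, 0, 0, 0, 0, 0, 0, 0, 0, 0, 0, 0, 0, 0, 0]'

```text
time_s: 4.8
eef_pos: [0.5006, 0.3073, 0.1896]
eef_rot: [-0.065, 0.704, -0.065, -0.704]
wrist_force: [0.7, -0.2, -0.3]
opening: 0.996
```

```bash
python3 snap.py w4
python3 - <<'E'
from h import *
z=np.load('w4.npz')
o=ortho(z,.063,(.38,.64),(.2,.42),.0005)
cv2.imwrite('pics/o4.png',o)
E
```

```text
4.85 [0.5005 0.3075 0.1895] -100.5 [ 4.e-04 -0.e+00 -1.e+00] [-0.45  0.31  0.55] 1.0031163991270564 [ 0.35  0.27  1.64 -0.    1.23  2.1 ]
```

View pics/w4.png

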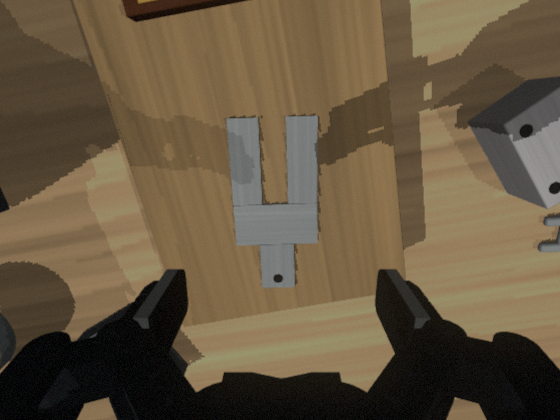

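View pics/o4.png

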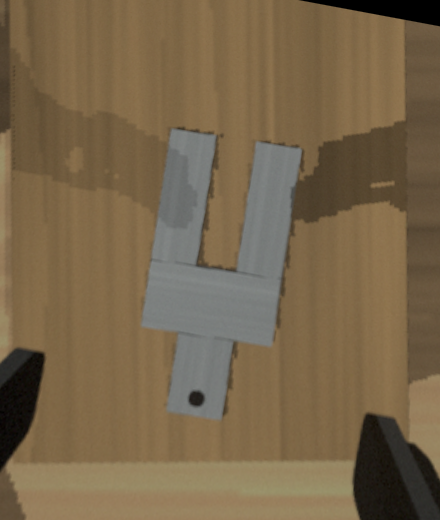

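Shim in the 0.5 mm/px ortho view:
- The prong-end middle is at (236,138) and the tab end at (195,414). That gives 139.5 mm length, which is correct, and yaw -8.4°.
- The box edge is at row 463, x = 0.4085, so the tab tip is 24 mm short of it.

I'll push on both prong ends with narrowed fingers, about 58 mm towards the robot.

```bash
python3 - <<'E'
from h import *
plan((.593,.2988,.125),-98.4,step=48)
E
```

```text
from [0.5005 0.3075 0.1895] yaw -100.5 D [ 92.5  -8.7 -64.5] dyaw 2.1 n 3
[13.0, -2.0, -19.0, -0.007, 13.0, -1.0, -18.0, -0.007, 13.0, -2.0, -19.0, -0.007, 13.0, -1.0, -18.0, -0.007, 13.0, -1.0, -19.0, -0.007]
```

Call:
servo_tool --targets '[13, -2, -19, -0.007, 13, -1, -18, -0.007, 13, -2, -19, -0.007, 13, -1, -18, -0.007, 13, -1, -19, -0.007]' --fingers 28

```text
time_s: 5.35
eef_pos: [0.5937, 0.2992, 0.1238]
eef_rot: [-0.052, 0.705, -0.052, -0.705]
wrist_force: [0.7, 0.3, -0.7]
opening: 0.325
```

Call:
servo_tool --targets '[10, 0, 0, 0, 10, 0, 0, 0, 5, 0, 0, 0, 0, 0, 0, 0, 0, 0, 0, 0]'

```text
time_s: 5.85
eef_pos: [0.5925, 0.2999, 0.0998]
eef_rot: [-0.052, 0.705, -0.052, -0.705]
wrist_force: [0.3, -0.4, 0.3]
opening: 0.325
```

```bash
python3 snap.py w5
```

```text
5.9 [0.5928 0.3    0.1001] -98.41 [ 1.1e-03  3.0e-04 -1.0e+00] [ 1.09  0.14 -0.48] 0.3294856674236853 [0.29 0.54 1.47 0.   1.13 2.01]
```

View pics/w5.png

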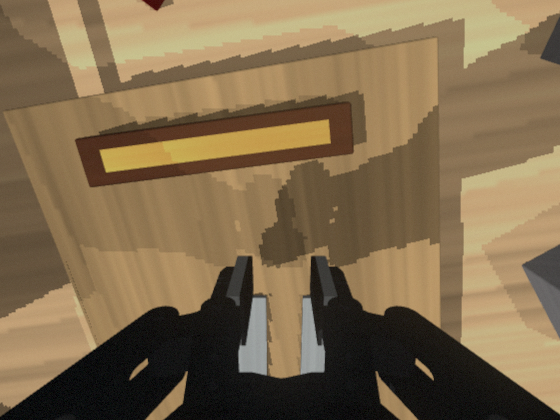

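The fingertips at (245,260) and (318,260) line up with the two prongs at (255,330) and (312,330), and the bar is clear. Descending to touch.

Call:
servo_tool --targets '[5, 0, 0, 0, 4, 0, 0, 0, 2, 0, 0, 0, 1, 0, 0, 0, 0, 0, 0, 0]'

```text
time_s: 6.4
eef_pos: [0.5927, 0.2995, 0.087]
eef_rot: [0.052, -0.705, 0.052, 0.705]
wrist_force: [-0.3, 0.2, 0.6]
opening: 0.329
```

Call:
servo_tool --targets '[1, 0, 0, 0, 0, 0, 0, 0, 1, 0, 0, 0, 0, 0, 0, 0, 0, 0, 0, 0]'

```text
time_s: 6.9
eef_pos: [0.5928, 0.2996, 0.0853]
eef_rot: [-0.052, 0.705, -0.052, -0.705]
wrist_force: [-0.2, -0.1, -0.5]
opening: 0.329
```

Call:
servo_tool --targets '[1, 0, 0, 0, 0, 0, 0, 0, 1, 0, 0, 0, 0, 0, 0, 0, 0, 0, 0, 0]'

```text
time_s: 7.4
eef_pos: [0.593, 0.2997, 0.0848]
eef_rot: [-0.052, 0.705, -0.052, -0.705]
wrist_force: [-3.5, -1.5, 10.1]
opening: 0.328
```

Call:
servo_tool --targets '[1, 0, 0, 0, 0, 0, 0, 0, 0, 0, 0, 0, 0, 0, 0, 0, 0, 0, 0, 0]'

```text
time_s: 7.9
eef_pos: [0.5931, 0.2997, 0.0847]
eef_rot: [-0.052, 0.705, -0.052, -0.705]
wrist_force: [-6.8, -3.4, 15.3]
opening: 0.33
```

Call:
servo_tool --targets '[-2.5, 0, 0, 0, 0, 0, 5, 0, 0, 0, 10, 0, 0, 0, 12, 0, 0, 0, 12, 0]'

```text
time_s: 8.4
eef_pos: [0.5532, 0.3055, 0.0848]
eef_rot: [-0.052, 0.705, -0.052, -0.705]
wrist_force: [2.1, 0.1, 1.4]
opening: 0.324
```

Call:
servo_tool --targets '[0, 0, 10, 0, 0, 0, 6, 0, 0, 0, 3, 0, 0, 0, 0, 0, 0, 0, 0, 0]'

```text
time_s: 8.9
eef_pos: [0.535, 0.3082, 0.0848]
eef_rot: [0.052, -0.705, 0.052, 0.706]
wrist_force: [-1.7, 1.0, 4.1]
opening: 0.325
```

```bash
python3 snap.py w6; python3 - <<'E'
from h import *
im,d,K,Rc,tc=cam('top'); cv2.imwrite('pics/t6.png',cv2.resize(im[160:300,100:260],None,fx=4,fy=4,interpolation=cv2.INTER_CUBIC))
E
```

```text
8.95 [0.5352 0.3082 0.0847] -98.44 [-9.e-04  1.e-04 -1.e+00] [-2.27 -0.6   4.37] 0.3284364422564177 [0.33 0.47 1.61 0.   1.06 2.05]
```

View pics/w6.png

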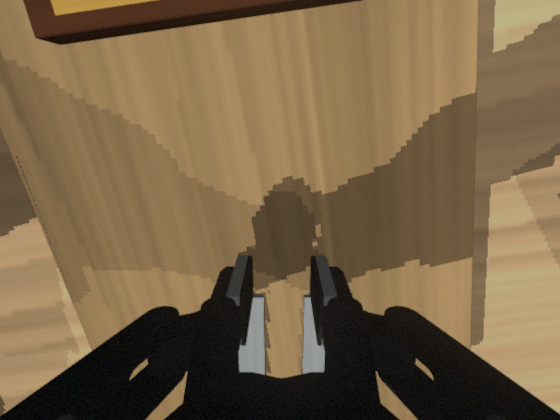

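View pics/t6.png

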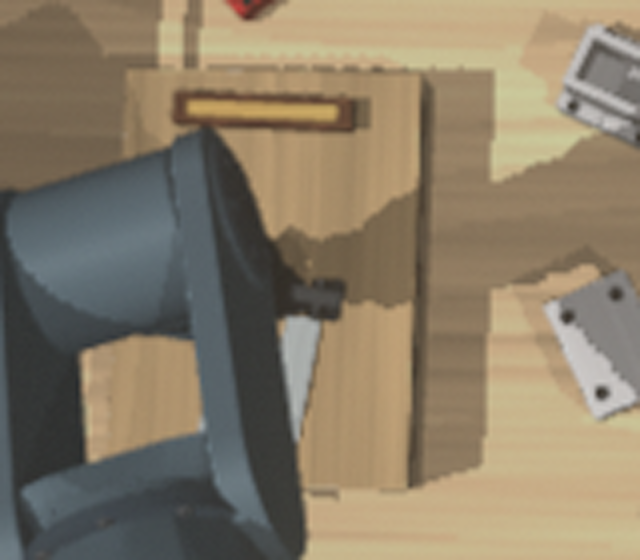

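The shim has slid about 50 mm; pushing the last 9 mm, then backing off and looking.

Call:
servo_tool --targets '[-0.5, 0, 4, 0, 0, 0, 4, 0, 0, 0, 1, 0, 0, 0, 0, 0, 0, 0, -5, 0]'

```text
time_s: 9.5
eef_pos: [0.5309, 0.3087, 0.085]
eef_rot: [0.052, -0.705, 0.052, 0.706]
wrist_force: [-0.1, 0.3, 0.0]
opening: 0.328
```

Call:
servo_tool --targets '[-20, 0, -5, 0, -40, 0, 0, 0, -40, 0, 20, 0, 0, 0, 20, 0, 0, 0, 0, 0]' --fingers 60

```text
time_s: 10.0
eef_pos: [0.4961, 0.3145, 0.1868]
eef_rot: [-0.052, 0.706, -0.051, -0.705]
wrist_force: [-0.5, -0.2, -0.6]
opening: 0.701
```

Call:
servo_tool --targets '[0, 0, 30, 0, 0, 0, 20, 0, 0, 0, 0, 0, 0, 0, 0, 0, 0, 0, 0, 0]'

```text
time_s: 10.5
eef_pos: [0.4486, 0.3209, 0.1851]
eef_rot: [-0.052, 0.705, -0.052, -0.705]
wrist_force: [-1.1, 0.9, 0.1]
opening: 0.703
```

```bash
python3 snap.py w7
python3 - <<'E'
from h import *
z=np.load('w7.npz')
o=ortho(z,.063,(.34,.6),(.2,.42),.0005)
cv2.imwrite('pics/o7.png',o)
E
```

```text
10.55 [0.4486 0.3209 0.1851] -98.47 [ 2.e-04 -1.e-04 -1.e+00] [-0.23 -0.16 -0.81] 0.7026933594157444 [ 0.41  0.2   1.73 -0.    1.21  2.12]
```

View pics/w7.png

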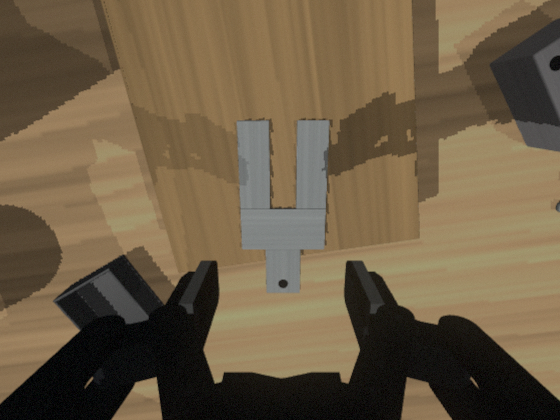

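View pics/o7.png

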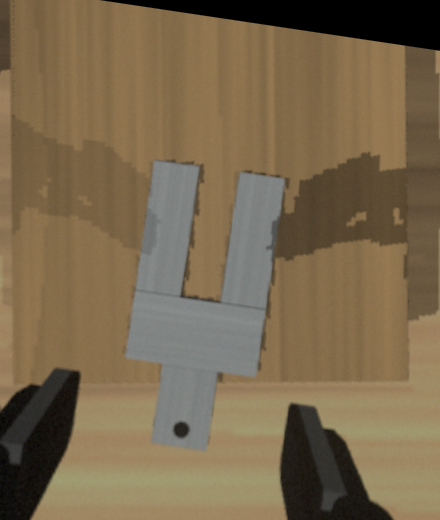

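The tab now overhangs by about 32 mm (tip x = 0.3765, edge x = 0.409, yaw -8°). Pinching it across its 28 mm width.

```bash
python3 - <<'E'
from h import *
plan((.3887,.3283,.115),-98.0,step=48,nd=1)
E
```

```text
from [0.4486 0.3209 0.1851] yaw -98.47 D [-59.9   7.4 -70.1] dyaw 0.47 n 2
[14.0, 0.3, 12.1, -0.002, 14.0, 0.3, 12.0, -0.002, 14.1, 0.2, 12.1, -0.002, 14.0, 0.2, 12.1, -0.002, 14.0, 0.2, 12.0, -0.002]
```

Call:
servo_tool --targets '[14, 0.3, 12, -0.002, 14, 0.3, 12, -0.002, 14, 0.2, 12, -0.002, 14, 0.2, 12, -0.002, 14, 0.2, 12, -0.002]' --fingers 44

```text
time_s: 11.05
eef_pos: [0.3884, 0.3284, 0.1147]
eef_rot: [-0.049, 0.706, -0.049, -0.705]
wrist_force: [-0.6, 0.4, -0.1]
opening: 0.517
```

Call:
servo_tool --targets '[0, 0, 0, 0, 0, 0, 0, 0, 15, 0, 0, 0, 5, 0, 0, 0, 0, 0, 0, 0]'

```text
time_s: 11.55
eef_pos: [0.3883, 0.3283, 0.0952]
eef_rot: [0.049, -0.705, 0.049, 0.706]
wrist_force: [0.6, -0.1, 0.5]
opening: 0.516
```

```bash
python3 snap.py w8
```

```text
11.6 [0.3885 0.3285 0.0957] -97.89 [ 2.e-04  1.e-04 -1.e+00] [ 0.16 -0.24  1.09] 0.5137991420412915 [ 0.47  0.25  1.89 -0.    1.    2.18]
```

View pics/w8.png

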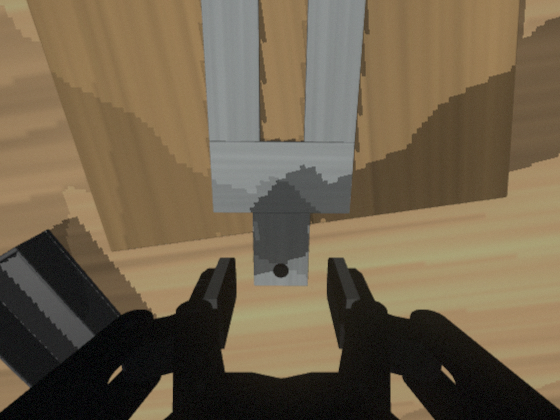

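```bash
python3 - <<'E'
from h import *
z=np.load('w8.npz'); p,R=z['p'],z['R']
for zz in (-15,-11,0,11):
  for xx in (0,25): print(zz,xx,proj(p+R@np.array([xx/1e3,.022,zz/1e3]),z['K'],z['Rc'],z['tc']).round(1), proj(p+R@np.array([xx/1e3,.0365,zz/1e3]),z['K'],z['Rc'],z['tc']).round(1))
W=cloud(z['d'],z['K'],z['Rc'],z['tc']); print(W[265,232],W[265,282],W[300,230],W[275,345], W[230,282])
print(proj(np.array([[.3765,.330,.063]]),z['K'],z['Rc'],z['tc']))
E
```

```text
-15 0 [336.6 268.9] [372.4 268.8]
-15 25 [328.1 243.7] [358.4 243.7]
-11 0 [336.1 277.6] [371.6 277.6]
-11 25 [327.7 251.3] [357.8 251.3]
0 0 [334.8 301. ] [369.4 300.9]
0 25 [326.7 271.8] [356.2 271.7]
11 0 [333.5 323.2] [367.3 323.1]
11 25 [325.8 291.3] [354.7 291.3]
[0.4015539  0.34924755 0.08276862] [0.38888558 0.32839335 0.06424597] [0.39045178 0.35068655 0.09313752] [0.39590915 0.30119917 0.09363033] [0.40780622 0.32577607 0.0641719 ]
[[282.19205484 285.28953073]]
```

Alignment is good: the jaws are centred on the tab (281 vs 282), and the tip projects to row 285 where it appears at 286. Lowering and pinching.

Call:
servo_tool --targets '[12, 0, 0, 0, 10, 0, 0, 0, 5, 0, 0, 0, 1, 0, 0, 0, 0, 0, 0, 0]'

```text
time_s: 12.1
eef_pos: [0.3876, 0.3284, 0.0669]
eef_rot: [0.048, -0.705, 0.049, 0.706]
wrist_force: [0.2, -0.2, -0.2]
opening: 0.513
```

Call:
servo_tool --targets '[0, 0, 0, 0, 0, 0, 0, 0, 0, 0, 0, 0, 0, 0, 0, 0, 0, 0, 0, 0]' --fingers 20

```text
time_s: 12.6
eef_pos: [0.3881, 0.3287, 0.0677]
eef_rot: [-0.049, 0.706, -0.048, -0.705]
wrist_force: [-1.4, 0.1, 4.3]
opening: 0.306
```

Call:
servo_tool --targets '[0, 0, 0, 0, -2, 0, 0, 0, -4, 0, 0, 0, -8, 0, 0, 0, -10, 0, 0, 0]'

```text
time_s: 13.1
eef_pos: [0.3874, 0.3283, 0.0915]
eef_rot: [0.048, -0.705, 0.049, 0.706]
wrist_force: [0.6, -0.7, -1.6]
opening: 0.303
```

```bash
python3 snap.py w9
```

```text
13.15 [0.3887 0.329  0.0935] -97.86 [ 0.0019  0.001  -1.    ] [ 0.53  0.72 -0.24] 0.2988720388182978 [0.47 0.25 1.89 0.   1.   2.18]
```

View pics/w9.png

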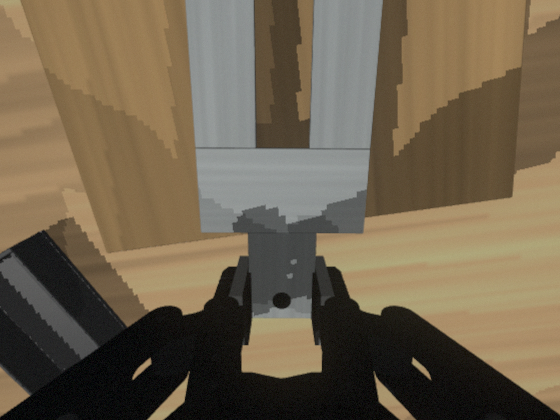

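The shim is lifted and level: its width scaling matches a horizontal plane 123.5 mm below the camera. It is centred in the jaws, with the plate centre at tool z about -79 mm. Raising and carrying it over to the carriage.

```bash
python3 - <<'E'
from h import *
plan((.4502,-.3254,.150),-90.4,step=46)
E
```

```text
from [0.3887 0.329  0.0935] yaw -97.86 D [  61.5 -654.4   56.5] dyaw 7.46 n 15
[-4.0, 43.0, -10.0, -0.009, -4.0, 42.0, -10.0, -0.009, -3.0, 43.0, -9.0, -0.009, -4.0, 43.0, -9.0, -0.009, -4.0, 43.0, -8.0, -0.009]
[-4.0, 43.0, -8.0, -0.009, -4.0, 43.0, -8.0, -0.009, -3.0, 44.0, -7.0, -0.009, -4.0, 43.0, -7.0, -0.009, -4.0, 43.0, -7.0, -0.009]
[-4.0, 43.0, -6.0, -0.009, -4.0, 44.0, -6.0, -0.009, -3.0, 43.0, -5.0, -0.009, -4.0, 44.0, -5.0, -0.009, -4.0, 44.0, -5.0, -0.009]
```

Call:
servo_tool --targets '[-15, 0, 0, 0, -20, 0, 0, 0, -15, 0, 0, 0, -7, 0, 0, 0, 0, 0, 0, 0]'

```text
time_s: 13.65
eef_pos: [0.3886, 0.3289, 0.1496]
eef_rot: [-0.049, 0.706, -0.048, -0.705]
wrist_force: [0.7, 0.5, -1.9]
opening: 0.302
```

```bash
python3 - <<'E'
from h import *
plan((.4502,-.3254,.150),-90.4,step=44)
E
```

```text
from [0.3886 0.3289 0.1496] yaw -97.86 D [ 6.160e+01 -6.543e+02  4.000e-01] dyaw 7.46 n 15
[-0.0, 43.0, -10.0, -0.009, -0.0, 42.0, -10.0, -0.009, -0.0, 43.0, -9.0, -0.009, -0.0, 43.0, -9.0, -0.009, -0.0, 43.0, -8.0, -0.009]
[-0.0, 43.0, -8.0, -0.009, -0.0, 43.0, -8.0, -0.009, -1.0, 43.0, -7.0, -0.009, 0.0, 44.0, -7.0, -0.009, 0.0, 43.0, -7.0, -0.009]
[0.0, 43.0, -6.0, -0.009, 0.0, 44.0, -6.0, -0.009, 0.0, 43.0, -5.0, -0.009, 0.0, 44.0, -5.0, -0.009, -0.0, 43.0, -5.0, -0.009]
```

Call:
servo_tool --targets '[0, 20, -5, -0.004, 0, 30, -7, -0.006, 0, 40, -9, -0.008, 0, 40, -9, -0.008, 0, 40, -8, -0.008]'

```text
time_s: 14.15
eef_pos: [0.4039, 0.1537, 0.1475]
eef_rot: [0.036, -0.706, 0.036, 0.707]
wrist_force: [1.0, -0.9, -1.6]
opening: 0.301
```

Call:
servo_tool --targets '[0, 40, -8, -0.008, 0, 40, -7, -0.008, 0, 40, -7, -0.008, 0, 40, -7, -0.008, 0, 40, -6, -0.008]'

```text
time_s: 14.65
eef_pos: [0.4214, -0.0487, 0.1476]
eef_rot: [0.022, -0.706, 0.022, 0.707]
wrist_force: [1.0, 0.7, -0.3]
opening: 0.304
```

Call:
servo_tool --targets '[0, 40, -6, -0.008, 0, 40, -6, -0.008, 0, 40, -5, -0.008, 0, 40, -5, -0.008, 0, 40, -5, -0.008]'

```text
time_s: 15.15
eef_pos: [0.4388, -0.2496, 0.1473]
eef_rot: [0.009, -0.707, 0.008, 0.707]
wrist_force: [1.2, 1.0, -1.1]
opening: 0.301
```

```bash
python3 - <<'E'
from h import *
plan((.4502,-.3254,.140),-90.4,step=44)
E
```

```text
from [ 0.4388 -0.2496  0.1473] yaw -91.33 D [ 11.4 -75.8  -7.3] dyaw 0.93 n 2
[1.0, 15.0, -3.0, -0.003, 2.0, 15.0, -2.0, -0.003, 1.0, 15.0, -3.0, -0.003, 2.0, 15.0, -2.0, -0.003, 1.0, 16.0, -3.0, -0.003]
```

Call:
servo_tool --targets '[1, 25, -4, -0.004, 2, 20, -4, -0.004, 1, 15, -2, -0.004, 2, 10, -2, -0.003, 1, 5, -1, -0.001]'

```text
time_s: 15.65
eef_pos: [0.451, -0.3237, 0.1406]
eef_rot: [0.003, -0.707, 0.002, 0.707]
wrist_force: [0.7, -0.5, -0.8]
opening: 0.301
```

Call:
servo_tool --targets '[0, 0, 0, 0, 0, 0, 0, 0, 0, 0, 0, 0, 0, 0, 0, 0, 0, 0, 0, 0]'

```text
time_s: 16.15
eef_pos: [0.4513, -0.3231, 0.1415]
eef_rot: [-0.002, 0.707, -0.002, -0.707]
wrist_force: [0.7, -0.7, -2.0]
opening: 0.303
```

```bash
python3 snap.py w10
```

```text
16.2 [ 0.4513 -0.3232  0.1415] -90.39 [ 2.e-04 -2.e-04 -1.e+00] [-0.89 -0.06 -1.  ] 0.30105212834076545 [-0.84  0.27  1.75  0.    1.12  0.74]
```

View pics/w10.png

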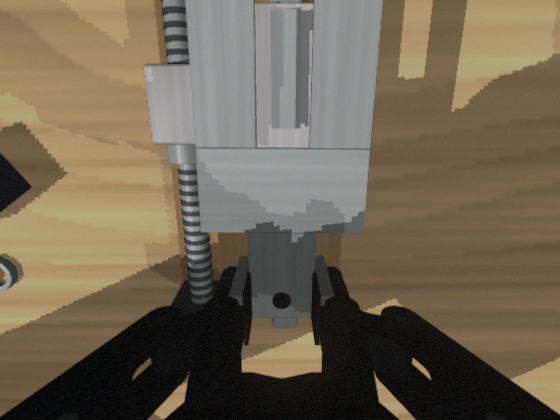

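The key at (290,70) shows through the slot (columns 256–311) and sits right of its centre. I'll overlay the models to check.

```bash
cat >> h.py <<'E'
def T2(c,yaw):
    a=np.radians(yaw); A=np.array([[np.cos(a),-np.sin(a),0],[np.sin(a),np.cos(a),0],[0,0,1]])
    return lambda P: np.asarray(P,float)@A.T+np.array(c)
CAR=(.529,-.3257,.062); CYAW=-.4
SHIM=[(-.09,-.014),(-.05,-.014),(-.05,-.033),(.05,-.033),(.05,-.01),(-.016,-.01),(-.016,.01),(.05,.01),(.05,.033),(-.05,.033),(-.05,.014),(-.09,.014)]
def poly(im,z,P,col):
    uv=proj(P,z['K'],z['Rc'],z['tc']); cv2.polylines(im,[np.round(uv*16).astype(np.int32)],True,col,1,cv2.LINE_AA,4)
def box(x0,x1,y,h): return [(x0,-y,h),(x1,-y,h),(x1,y,h),(x0,y,h)]
E
python3 - <<'E'
from h import *
z=np.load('w10.npz'); im=z['im'].copy()
t=T2(CAR,CYAW)
poly(im,z,t(box(-.012,.046,.005,.012)),(0,0,255)); poly(im,z,t(box(-.012,.046,.008,0)),(0,128,255)); poly(im,z,t(box(-.052,.052,.035,0)),(0,255,0))
# held shim: in tool coords, centre z=-78.8 y=-.2 height x=4.5
S=np.array([( .0045,-y-.0002,-.0788-x) for x,y in SHIM]); poly(im,z,z['p']+S@z['R'].T,(255,0,0))
cv2.imwrite('pics/w10o.png',cv2.resize(im[:340,140:420],None,fx=2.1,fy=1.7))
E
```

```text
(no output)
```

View pics/w10o.png

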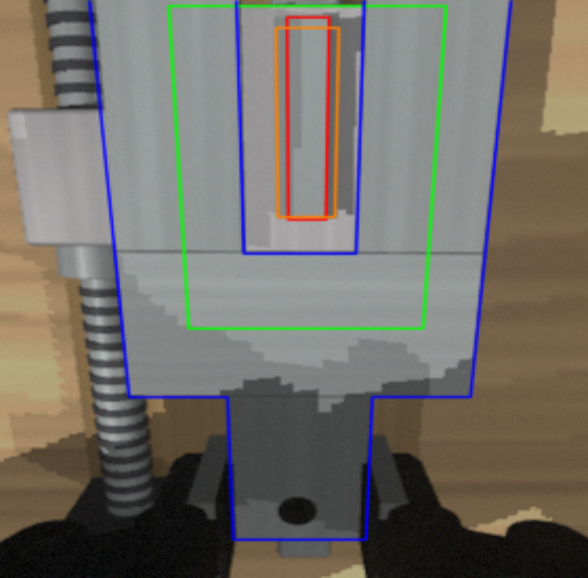

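The overlay agrees with the picture. Correcting y by +2.2 mm and lowering to just above the key.

Call:
servo_tool --targets '[12, 1.2, 0.4, 0, 16, 1, 0.4, 0, 16, 0, 0, 0, 8, 0, 0, 0, 3, 0, 0, 0]'

```text
time_s: 16.7
eef_pos: [0.4497, -0.325, 0.0847]
eef_rot: [0.003, -0.706, 0.002, 0.708]
wrist_force: [0.0, -0.2, -1.0]
opening: 0.301
```

Call:
servo_tool --targets '[0, 0, 0, 0, 0, 0, 0, 0, 0, 0, 0, 0, 0, 0, 0, 0, 0, 0, 0, 0]'

```text
time_s: 17.2
eef_pos: [0.4506, -0.3258, 0.0867]
eef_rot: [-0.002, 0.707, -0.003, -0.707]
wrist_force: [-0.1, 0.2, -1.5]
opening: 0.305
```

```bash
python3 snap.py w11; cat > ov.py <<'E'
from h import *
import sys
z=np.load(sys.argv[1]+'.npz'); im=z['im'].copy()
t=T2(CAR,CYAW)
poly(im,z,t(box(-.012,.046,.005,.012)),(0,0,255)); poly(im,z,t(box(-.012,.046,.008,0)),(0,128,255)); poly(im,z,t(box(-.052,.052,.035,0)),(0,255,0))
S=np.array([( .0045,-y-.0002,-.0788-x) for x,y in SHIM]); poly(im,z,z['p']+S@z['R'].T,(255,0,0))
cv2.imwrite(f'pics/{sys.argv[1]}o.png',cv2.resize(im[:340,140:420],None,fx=2.1,fy=1.7))
E
python3 ov.py w11
```

```text
17.25 [ 0.4505 -0.3258  0.0866] -90.41 [ 4.e-04 -4.e-04 -1.e+00] [ 0.26  0.01 -1.46] 0.30832232445785274 [-0.84  0.35  1.77  0.    1.01  0.74]
```

View pics/w11o.png

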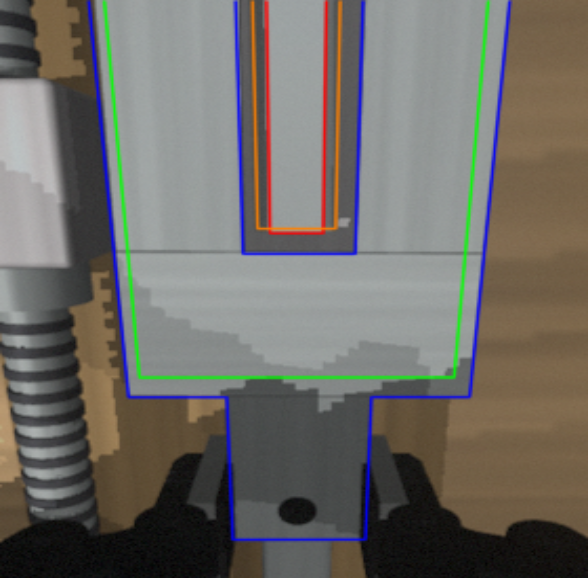

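The slot (238–360) is centred on the key (269–326) to within 0.4 mm. Lowering.

Call:
servo_tool --targets '[3, 0, -0.3, 0, 4, 0, 0, 0, 3, 0, 0, 0, 2, 0, 0, 0, 1, 0, 0, 0]'

```text
time_s: 17.75
eef_pos: [0.4505, -0.3255, 0.0728]
eef_rot: [0.003, -0.707, 0.002, 0.707]
wrist_force: [-0.2, -0.3, -1.6]
opening: 0.306
```

Call:
servo_tool --targets '[1, 0, 0, 0, 1, 0, 0, 0, 0, 0, 0, 0, 0, 0, 0, 0, 0, 0, 0, 0]'

```text
time_s: 18.25
eef_pos: [0.4507, -0.3257, 0.0714]
eef_rot: [-0.003, 0.707, -0.003, -0.707]
wrist_force: [-0.9, 0.8, -0.6]
opening: 0.307
```

Call:
servo_tool --targets '[1, 0, 0, 0, 0, 0, 0, 0, 0.5, 0, 0, 0, 0, 0, 0, 0, 0, 0, 0, 0]'

```text
time_s: 18.75
eef_pos: [0.4508, -0.3258, 0.0699]
eef_rot: [-0.002, 0.707, -0.003, -0.707]
wrist_force: [-0.0, 0.2, 0.1]
opening: 0.304
```

```bash
python3 snap.py w12; python3 ov.py w12
```

```text
18.8 [ 0.4507 -0.3257  0.0698] -90.41 [ 1.e-04 -1.e-04 -1.e+00] [-0.15  0.06 -0.39] 0.29893507878962705 [-0.84  0.38  1.78  0.    0.98  0.74]
```

View pics/w12.png

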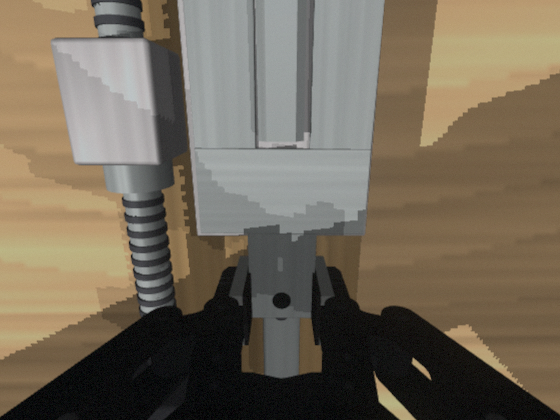

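Call:
servo_tool --targets '[0.5, 0, 0, 0, 0, 0, 0, 0, 0.5, 0, 0, 0, 0, 0, 0, 0, 0, 0, 0, 0]'

```text
time_s: 19.3
eef_pos: [0.4508, -0.3258, 0.0692]
eef_rot: [-0.002, 0.707, -0.003, -0.707]
wrist_force: [-1.9, 1.5, 6.0]
opening: 0.302
```

Call:
servo_tool --targets '[0, 0, 0, 0, 0, 0, 0, 0, 0, 0, 0, 0, 0, 0, 0, 0, 0, 0, 0, 0]' --fingers 36

```text
time_s: 19.8
eef_pos: [0.4507, -0.3256, 0.0686]
eef_rot: [0.003, -0.707, 0.003, 0.707]
wrist_force: [-0.1, -0.8, 0.4]
opening: 0.421
```

```bash
python3 snap.py w13
```

```text
19.85 [ 0.4507 -0.3257  0.0687] -90.41 [-0.e+00  1.e-04 -1.e+00] [ 0.46 -1.08  0.02] 0.4233553298307239 [-0.84  0.38  1.78  0.    0.98  0.74]
```

View pics/w13.png

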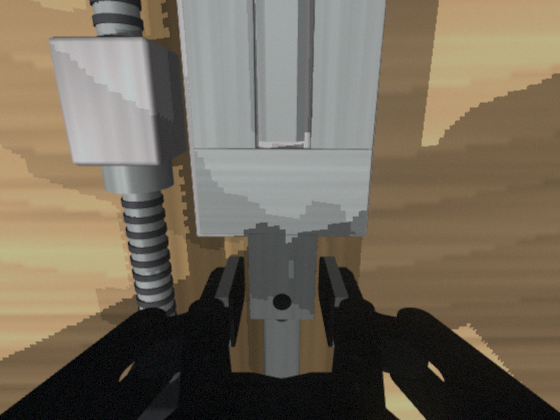

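Released, with the tab clear of both fingers. Rising and inspecting from above.

Call:
servo_tool --targets '[-10, 0, 0, 0, -25, 0, 0, 0, -35, 0, -25, 0, -35, 0, -35, 0, -15, 0, -30, 0]'

```text
time_s: 20.35
eef_pos: [0.5434, -0.3277, 0.1943]
eef_rot: [-0.001, 0.709, -0.004, -0.705]
wrist_force: [0.7, 0.3, 0.4]
opening: 0.424
```

Call:
servo_tool --targets '[0, 0, -10, 0, 0, 0, 0, 0, 0, 0, 0, 0, 0, 0, 0, 0, 0, 0, 0, 0]'

```text
time_s: 20.85
eef_pos: [0.5493, -0.3262, 0.1876]
eef_rot: [0.003, -0.706, 0.002, 0.708]
wrist_force: [-0.7, 0.2, -0.1]
opening: 0.42
```

```bash
python3 snap.py w14
python3 - <<'E'
from h import *
z=np.load('w14.npz')
for h in (.062,.065):
  o=ortho(z,h,(.43,.6),(-.38,-.27),.0003); cv2.imwrite(f'pics/o14_{int(h*1000)}.png',o)
E
```

```text
20.9 [ 0.5496 -0.3263  0.188 ] -90.46 [-0.0013  0.0011 -1.    ] [-0.52 -0.49 -0.18] 0.42200834583072816 [-0.72  0.38  1.49 -0.    1.26  0.86]
```

View pics/w14.png

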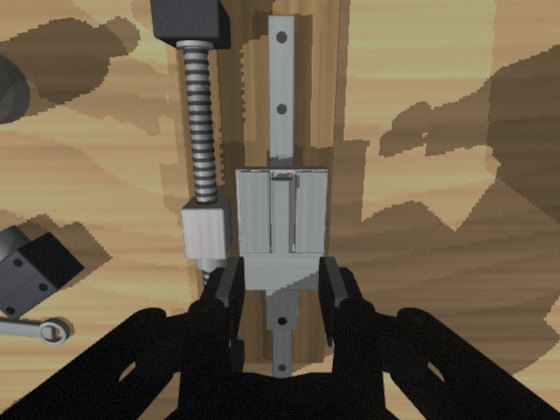

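View pics/o14_65.png

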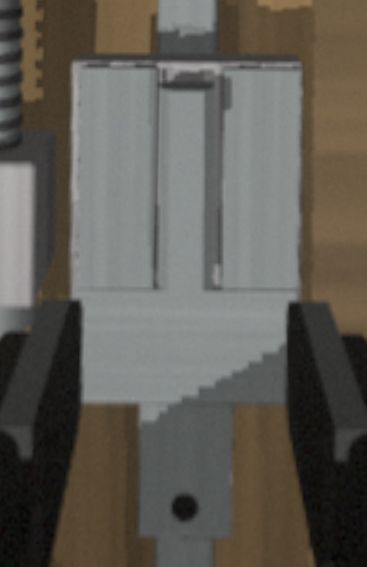

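The shim is flat on the plate with a thin, even margin all round. The slot is over the key and the tab is at (185,470) in the ortho view. Shim centre is about (0.5295, -0.3265). Now the riser.

```bash
python3 - <<'E'
from h import *
z=np.load('w3.npz')
def ray(u,v,h):
    c=np.array([(u-z['K'][0,2])/z['K'][0,0],(v-z['K'][1,2])/z['K'][1,1],1]); d=z['Rc']@c; s=(h-z['tc'][2])/d[2]; return (z['tc']+s*d).round(4)
for u,v in [(227,82),(302,97),(295,154),(218,139)]: print(ray(u,v,.068))
print(ray(260,118,.068))
plan((.69,.07,.27),-23,step=46)
E
```

```text
[0.7235 0.1011 0.068 ]
[0.6999 0.0393 0.068 ]
[0.652  0.0535 0.068 ]
[0.6778 0.1202 0.068 ]
[0.689 0.079 0.068]
from [ 0.5496 -0.3263  0.188 ] yaw -90.46 D [140.4 396.3  82. ] dyaw 67.46 n 10
[-8.0, -40.0, -14.0, -0.118, -8.0, -38.0, -18.0, -0.118, -9.0, -35.0, -23.0, -0.118, -8.0, -33.0, -26.0, -0.118, -8.0, -29.0, -30.0, -0.118]
[-8.0, -25.0, -34.0, -0.118, -8.0, -21.0, -36.0, -0.118, -8.0, -17.0, -39.0, -0.118, -9.0, -13.0, -40.0, -0.118, -8.0, -7.0, -41.0, -0.118]
```

Call:
servo_tool --targets '[-14, -38, -14, -0.118, -14, -36, -18, -0.118, -14, -34, -23, -0.118, -12, -33, -26, -0.118, -8, -29, -30, -0.118]' --fingers 75

```text
time_s: 21.4
eef_pos: [0.6208, -0.132, 0.2518]
eef_rot: [0.205, 0.677, 0.204, -0.677]
wrist_force: [1.2, -0.1, -0.6]
opening: 0.878
```

Call:
servo_tool --targets '[-8, -25, -34, -0.118, -8, -21, -36, -0.118, -5, -17, -39, -0.118, 0, -13, -40, -0.118, 0, -7, -41, -0.118]'

```text
time_s: 21.9
eef_pos: [0.6909, 0.0662, 0.272]
eef_rot: [0.393, 0.588, 0.393, -0.588]
wrist_force: [1.1, 0.3, -0.8]
opening: 0.876
```

Call:
servo_tool --targets '[0, 0, 0, 0, 0, 0, 0, 0, 0, 0, 0, 0, 0, 0, 0, 0, 0, 0, 0, 0]'

```text
time_s: 22.4
eef_pos: [0.6907, 0.0634, 0.2719]
eef_rot: [-0.391, -0.589, -0.391, 0.589]
wrist_force: [-0.1, -0.9, 0.4]
opening: 0.878
```

```bash
python3 snap.py w15
```

```text
22.45 [0.6907 0.0636 0.272 ] -22.92 [ 2.e-04 -1.e-04 -1.e+00] [ 0.24 -0.    0.26] 0.8759922279774015 [-0.08  0.43  1.26 -0.    1.45  0.32]
```

View pics/w15.png

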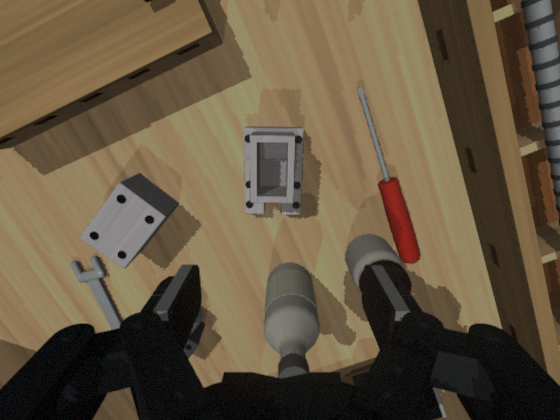

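The riser's pillar is at (273,168) with its notch facing down at (272,208). The glue bottle, at (292,300), stands in the toe direction. I'll measure all of them.

```bash
python3 - <<'E'
from h import *
z=np.load('w15.npz'); W=cloud(z['d'],z['K'],z['Rc'],z['tc'])
def ray(u,v,h):
    c=np.array([(u-z['K'][0,2])/z['K'][0,0],(v-z['K'][1,2])/z['K'][1,1],1]); d=z['Rc']@c; s=(h-z['tc'][2])/d[2]; return (z['tc']+s*d)
for u,v in [(291,275),(291,300),(292,325),(292,362),(370,250),(385,290),(273,208)]: print((u,v),W[v,u].round(3))
G=z['p']+z['R']@np.array([0,0,0])
# work in tool plane: ortho in tool yz
def orthoT(h,zr,yr,res=.0003):
    ys=np.arange(yr[0],yr[1],res); zs=np.arange(zr[0],zr[1],res); Y,Z=np.meshgrid(ys,zs)
    P=np.stack([np.full_like(Y,z['p'][2]-h),Y,Z],-1)@z['R'].T+z['p']
    uv=proj(P,z['K'],z['Rc'],z['tc']).astype(np.float32); return cv2.remap(z['im'],uv[...,0],uv[...,1],cv2.INTER_LINEAR)
cv2.imwrite('pics/o15_68.png',orthoT(.068,(-.11,.03),(-.07,.06)))
cv2.imwrite('pics/o15_22.png',orthoT(.022,(-.11,.03),(-.07,.06)))
cv2.imwrite('pics/o15.png',np.hstack([cv2.imread('pics/o15_68.png'),cv2.imread('pics/o15_22.png')])[:600,:800])
E
```

```text
(291, 275) [ 0.656 -0.05   0.04 ]
(291, 300) [ 0.655 -0.049  0.093]
(292, 325) [ 0.65  -0.059  0.119]
(292, 362) [ 0.647 -0.064  0.161]
(370, 250) [ 0.753 -0.05   0.05 ]
(385, 290) [0.732 0.059 0.282]
(273, 208) [0.664 0.026 0.002]
```

View pics/o15.png

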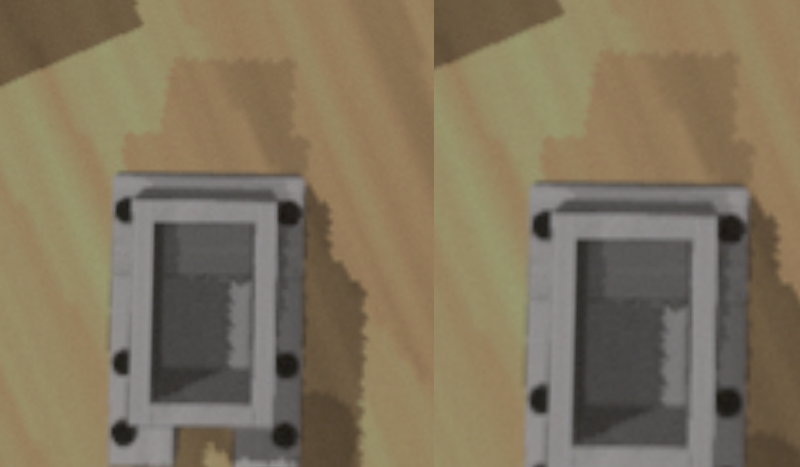

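Riser pillar centre is (0.6889, 0.0822), yaw about -113.8°. The top measures 43.6 × 68.4, which matches the pillar. The glue bottle is 150 mm ahead along the toe, so clear.

```bash
python3 - <<'E'
from h import *
plan((.6889,.0822,.13),-23.8,step=46,nd=1)
E
```

```text
from [0.6907 0.0636 0.272 ] yaw -22.92 D [  -1.8   18.6 -142. ] dyaw -0.88 n 4
[28.4, -1.8, -3.3, 0.003, 28.4, -1.8, -3.3, 0.003, 28.4, -1.8, -3.3, 0.003, 28.4, -1.8, -3.2, 0.003, 28.4, -1.9, -3.3, 0.003]
```

Call:
servo_tool --targets '[28, -1.8, -3.3, 0.003, 28, -1.8, -3.3, 0.003, 28, -1.8, -3.3, 0.003, 28, -1.8, -3.2, 0.003, 28, -1.9, -3.3, 0.003]'

```text
time_s: 22.95
eef_pos: [0.6888, 0.0829, 0.1309]
eef_rot: [0.387, 0.592, 0.386, -0.592]
wrist_force: [-0.6, -0.5, 0.2]
opening: 0.878
```

Call:
servo_tool --targets '[0, 0, 0, 0, 0, 0, 0, 0, 0, 0, 0, 0, 0, 0, 0, 0, 0, 0, 0, 0]'

```text
time_s: 23.45
eef_pos: [0.6898, 0.0833, 0.1336]
eef_rot: [0.387, 0.593, 0.386, -0.591]
wrist_force: [-0.6, -0.8, -0.2]
opening: 0.876
```

```bash
python3 snap.py w16; python3 - <<'E'
from h import *
z=np.load('w16.npz'); im=z['im'].copy()
t=T2((.6889,.0822,0),-113.8)
poly(im,z,t(box(-.034,.034,.022,.068)),(0,0,255)); poly(im,z,t(box(-.038,.062,.033,.022)),(0,255,0))
cv2.imwrite('pics/w16o.png',im)
E
```

```text
23.5 [0.6896 0.0833 0.1332] -23.67 [ 2.1e-03 -1.0e-04 -1.0e+00] [ 0.14 -1.02 -0.76] 0.8769340315814466 [-0.05  0.56  1.37  0.    1.21  0.36]
```

View pics/w16o.png

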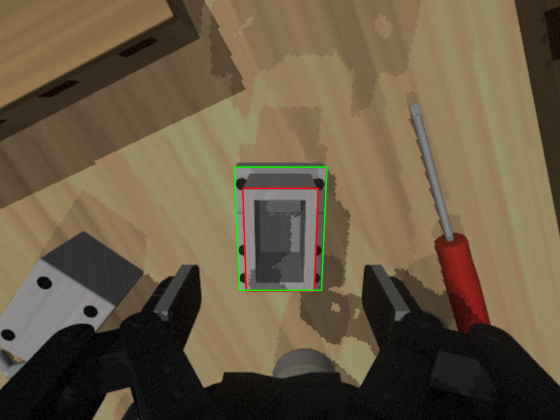

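The overlay sits on the pillar and foot edges to about 1 px. Descending and gripping.

Call:
servo_tool --targets '[20, -0.2, 1, 0, 25, 0, 0, 0, 20, 0, 0, 0, 9, 0, 0, 0, 3, 0, 0, 0]'

```text
time_s: 24.0
eef_pos: [0.6877, 0.0827, 0.0539]
eef_rot: [-0.387, -0.591, -0.387, 0.592]
wrist_force: [-0.4, 0.2, -1.0]
opening: 0.879
```

Call:
servo_tool --targets '[0, 0, 0, 0, 0, 0, 0, 0, 0, 0, 0, 0, 0, 0, 0, 0, 0, 0, 0, 0]' --fingers 36

```text
time_s: 24.5
eef_pos: [0.6893, 0.0827, 0.0565]
eef_rot: [0.387, 0.593, 0.386, -0.591]
wrist_force: [0.9, 0.8, 6.1]
opening: 0.51
```

Call:
servo_tool --targets '[0, 0, 0, 0, 0, 0, 0, 0, 0, 0, 0, 0, 0, 0, 0, 0, 0, 0, 0, 0]'

```text
time_s: 25.0
eef_pos: [0.6893, 0.0827, 0.0565]
eef_rot: [0.387, 0.593, 0.386, -0.591]
wrist_force: [-0.4, 0.2, 6.3]
opening: 0.508
```

```bash
python3 snap.py w17
```

```text
25.05 [0.6894 0.0827 0.0566] -23.66 [ 2.6e-03  1.0e-04 -1.0e+00] [0.27 0.16 6.21] 0.5054184634156115 [-0.05  0.65  1.4   0.    1.09  0.36]
```

View pics/w17.png

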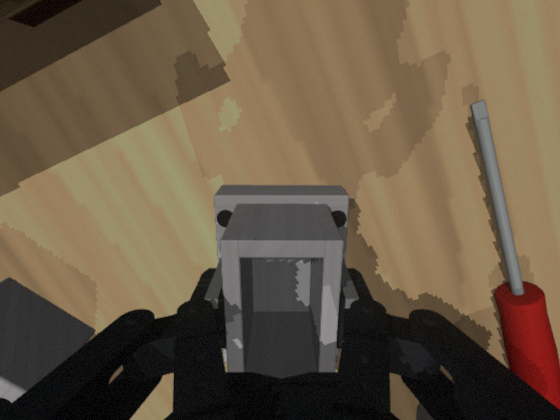

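Gripped (opening 0.51 = 43 mm). Lifting straight up, high enough to clear the glue bottle.

Call:
servo_tool --targets '[-5, 0, 0, 0, -20, 0, 0, 0, -35, 0, 0, 0, -45, 0, 0, 0, -45, 0, 0, 0]'

```text
time_s: 25.55
eef_pos: [0.6867, 0.0827, 0.2039]
eef_rot: [-0.386, -0.591, -0.388, 0.593]
wrist_force: [1.7, 0.3, -6.8]
opening: 0.505
```

Call:
servo_tool --targets '[-35, 0, 0, 0, -18, 0, 0, 0, -5, 0, 0, 0, 0, 0, 0, 0, 0, 0, 0, 0]'

```text
time_s: 26.05
eef_pos: [0.687, 0.0827, 0.2598]
eef_rot: [-0.386, -0.591, -0.388, 0.593]
wrist_force: [0.6, 1.2, -6.8]
opening: 0.506
```

```bash
python3 snap.py w18; python3 - <<'E'
from h import *
plan((.5166,-.326,.25),89.6,step=40,turn=.12)
E
```

```text
26.1 [0.687  0.0827 0.2597] -23.67 [-4.9e-03  2.0e-04 -1.0e+00] [-1.23  0.36 -6.02] 0.5053363851016115 [-0.05  0.44  1.27 -0.    1.44  0.36]
from [0.687  0.0827 0.2597] yaw -23.67 D [-170.4 -408.7   -9.7] dyaw 113.27 n 17
[1.0, 0.0, 22.0, -0.099, 0.0, -1.0, 22.0, -0.099, 1.0, -4.0, 22.0, -0.099, 0.0, -6.0, 21.0, -0.099, 1.0, -9.0, 21.0, -0.099]
[0.0, -10.0, 19.0, -0.099, 1.0, -12.0, 19.0, -0.099, 0.0, -14.0, 17.0, -0.099, 1.0, -15.0, 16.0, -0.099, 0.0, -17.0, 14.0, -0.099]
[1.0, -19.0, 13.0, -0.099, 0.0, -19.0, 11.0, -0.099, 1.0, -20.0, 8.0, -0.099, 0.0, -21.0, 7.0, -0.099, 1.0, -22.0, 4.0, -0.099]
[0.0, -22.0, 2.0, -0.099, 1.0, -22.0, 1.0, -0.099, 0.0, -22.0, -3.0, -0.099, 1.0, -22.0, -4.0, -0.099, 0.0, -21.0, -6.0, -0.099]
```

View pics/w18.png

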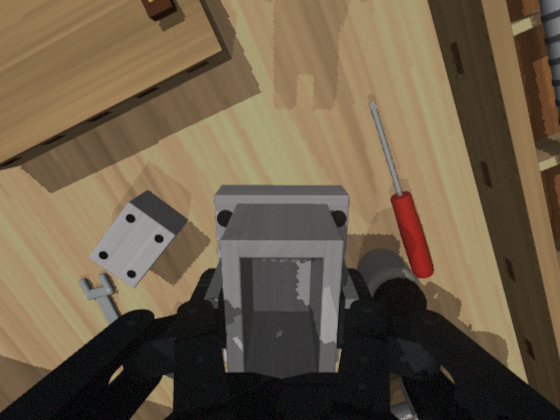

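Lifted cleanly with no slip in the jaws. Carrying it over with the turn.

Call:
servo_tool --targets '[0, 0, 12, -0.06, 0, -1, 20, -0.09, 0, -3, 24, -0.11, 0, -6, 24, -0.11, 0, -9, 23, -0.11]'

```text
time_s: 26.6
eef_pos: [0.6456, -0.0151, 0.2604]
eef_rot: [0.517, 0.481, 0.519, -0.482]
wrist_force: [0.2, 0.2, -6.5]
opening: 0.505
```

Call:
servo_tool --targets '[0, -10, 20, -0.1, 0, -12, 19, -0.1, 0, -14, 17, -0.1, 0, -15, 16, -0.1, 0, -17, 14, -0.1]'

```text
time_s: 27.1
eef_pos: [0.6022, -0.117, 0.2607]
eef_rot: [0.619, 0.339, 0.622, -0.339]
wrist_force: [0.9, 0.2, -6.5]
opening: 0.508
```

Call:
servo_tool --targets '[0, -19, 13, -0.1, 0, -19, 11, -0.1, 0, -20, 8, -0.1, 0, -21, 7, -0.1, 0, -22, 4, -0.1]'

```text
time_s: 27.6
eef_pos: [0.5588, -0.2189, 0.2608]
eef_rot: [0.684, 0.175, 0.686, -0.174]
wrist_force: [0.6, -0.5, -6.9]
opening: 0.509
```

```bash
python3 - <<'E'
from h import *
plan((.5166,-.326,.22),89.6,step=40,turn=.12)
E
```

```text
from [ 0.5588 -0.2189  0.2608] yaw 61.37 D [ -42.2 -107.1  -40.8] dyaw 28.23 n 5
[8.0, -23.0, 3.0, -0.099, 8.0, -23.0, 0.0, -0.099, 8.0, -23.0, -1.0, -0.099, 9.0, -23.0, -4.0, -0.099, 8.0, -22.0, -6.0, -0.099]
```

Call:
servo_tool --targets '[8, -23, 3, -0.1, 8, -23, 0, -0.1, 8, -23, -1, -0.1, 9, -23, -4, -0.1, 8, -22, -6, -0.1]'

```text
time_s: 28.1
eef_pos: [0.5165, -0.3262, 0.2194]
eef_rot: [0.706, 0.001, 0.708, 0.001]
wrist_force: [1.2, -0.1, -5.4]
opening: 0.506
```

Call:
servo_tool --targets '[8, 0, 0, 0, 8, 0, 0, 0, 0, 0, 0, 0, 0, 0, 0, 0, 0, 0, 0, 0]'

```text
time_s: 28.6
eef_pos: [0.5183, -0.3254, 0.2062]
eef_rot: [0.707, 0.001, 0.707, -0.001]
wrist_force: [0.6, -0.2, -5.5]
opening: 0.511
```

```bash
python3 snap.py w19; python3 - <<'E'
from h import *
im,d,K,Rc,tc=cam('scene'); cv2.imwrite('pics/s19.png',cv2.resize(im[180:420,40:320],None,fx=2.5,fy=2.5,interpolation=cv2.INTER_CUBIC))
E
```

```text
28.65 [ 0.5184 -0.3256  0.2064] 89.82 [ 8.e-04 -7.e-04 -1.e+00] [-0.21 -0.25 -4.97] 0.50626349669257 [-0.75  0.31  1.56  0.    1.28 -2.32]
```

View pics/w19.png

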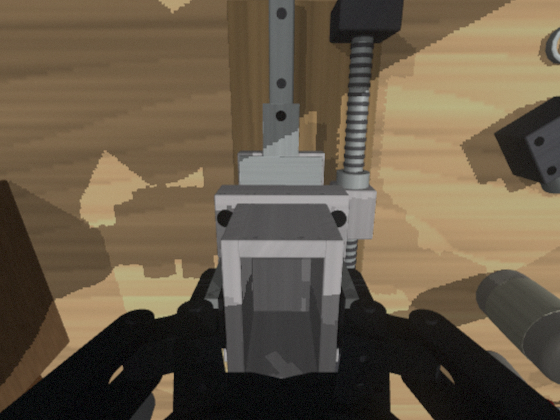

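View pics/s19.png

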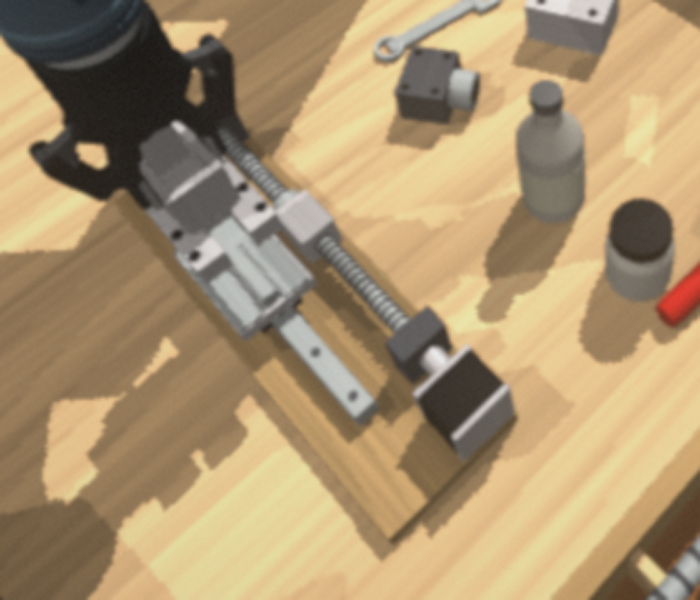

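```bash
cat > ov2.py <<'E'
from h import *
import sys
z=np.load(sys.argv[1]+'.npz'); im=z['im'].copy()
sx,sy,syaw=map(float,sys.argv[2:5]); dz=float(sys.argv[5])
t=T2((sx,sy,0),syaw); poly(im,z,t([(x,y,.065) for x,y in SHIM]),(255,0,0))
t=T2(CAR,CYAW); poly(im,z,t(box(-.052,.052,.035,0)),(0,255,0))
# riser in tool coords: x_r -> tool z, y_r -> tool y ; height above underside u -> tool x = .0566-u
def rt(P): 
    P=np.array(P,float); return z['p']+np.stack([.0566-P[:,2],P[:,1],P[:,0]+dz],-1)@z['R'].T
poly(im,z,rt(box(-.034,.034,.022,.068)),(0,0,255)); poly(im,z,rt(box(-.038,.062,.033,.022)),(0,200,255)); poly(im,z,rt(box(-.038,.062,.033,0)),(255,0,255))
cv2.imwrite(f'pics/{sys.argv[1]}o.png',cv2.resize(im[60:400,180:420],None,fx=2.4,fy=1.75))
E
python3 ov2.py w19 .5295 -.3262 -.6 .0009
```

```text
(no output)
```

View pics/w19o.png

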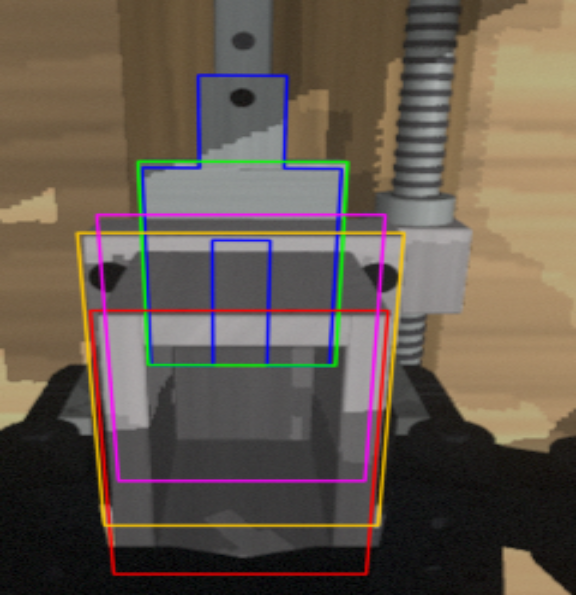

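```bash
python3 ov2.py w17 .5295 -.3262 -.6 .0018; python3 - <<'E'
from h import *
z=np.load('w17.npz'); print(z['R'].round(4))
W=cloud(z['d'],z['K'],z['Rc'],z['tc']); Wt=(W-z['p'])@z['R']
for u,v in [(282,191),(228,201),(338,201),(282,245),(232,300),(330,300),(100,150),(420,60),(300,120)]: print((u,v),W[v,u].round(4),Wt[v,u].round(4))
E
```

```text
[[ 2.600e-03  9.159e-01 -4.013e-01]
 [ 1.000e-04 -4.013e-01 -9.159e-01]
 [-1.000e+00  2.300e-03 -1.100e-03]]
(282, 191) [0.7049 0.1167 0.0165] [ 0.0401  0.0005 -0.0374]
(228, 201) [0.6794 0.1242 0.0225] [ 0.034  -0.0259 -0.0339]
(338, 201) [0.7285 0.1024 0.0221] [ 0.0345  0.0279 -0.0337]
(282, 245) [0.7021 0.111  0.0682] [-0.0117  0.0003 -0.031 ]
(232, 300) [0.6758 0.098  0.0684] [-0.0119 -0.0185 -0.0085]
(330, 300) [0.7097 0.0834 0.069 ] [-0.0124  0.0184 -0.0088]
(100, 150) [6.237e-01 1.724e-01 3.000e-04] [ 0.0561 -0.0962 -0.0557]
(420, 60) [0.7916 0.1465 0.0015] [ 0.0553  0.0679 -0.0993]
(300, 120) [0.727  0.1439 0.0008] [ 0.0558  0.0098 -0.0711]
```

View pics/w17o.png

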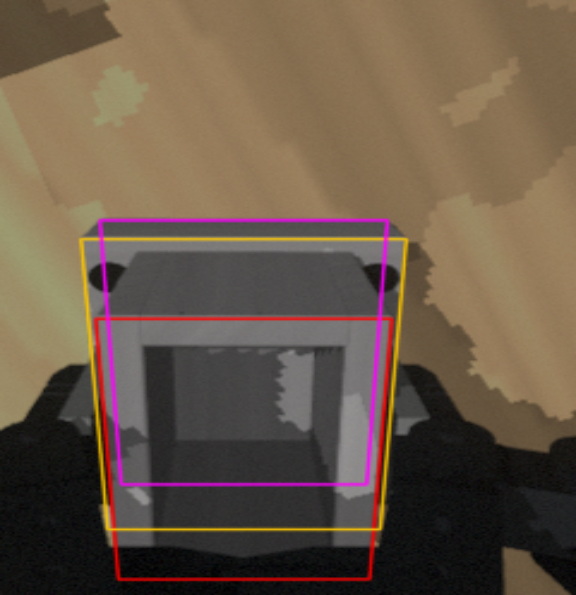

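Tool-frame riser overlay: heights and sides agree, with the riser 1.8 mm ahead of the TCP along x. The shim overlay also lies on the seen shim. Lowering to hover just over the key.

Call:
servo_tool --targets '[10, -0.5, -1.4, 0.005, 18, 0, -1, 0, 18, 0, 0, 0, 14, 0, 0, 0, 6, 0, 0, 0]'

```text
time_s: 29.2
eef_pos: [0.5145, -0.3256, 0.1376]
eef_rot: [0.706, 0.004, 0.708, -0.002]
wrist_force: [-0.8, 0.5, -6.1]
opening: 0.51
```

Call:
servo_tool --targets '[2, 0, 0, 0, 0, 0, 0, 0, 0, 0, 0, 0, 0, 0, 0, 0, 0, 0, 0, 0]'

```text
time_s: 29.7
eef_pos: [0.5157, -0.3267, 0.1385]
eef_rot: [0.707, 0.003, 0.707, -0.003]
wrist_force: [0.3, -0.2, -6.1]
opening: 0.505
```

```bash
python3 snap.py w20; python3 ov2.py w20 .5295 -.3262 -.6 .0018
```

```text
29.75 [ 0.5156 -0.3266  0.1383] 89.5 [ 6.e-04 -6.e-04 -1.e+00] [-0.04  0.4  -7.17] 0.5063472365076065 [-0.76  0.38  1.61  0.    1.15 -2.32]
```

View pics/w20.png

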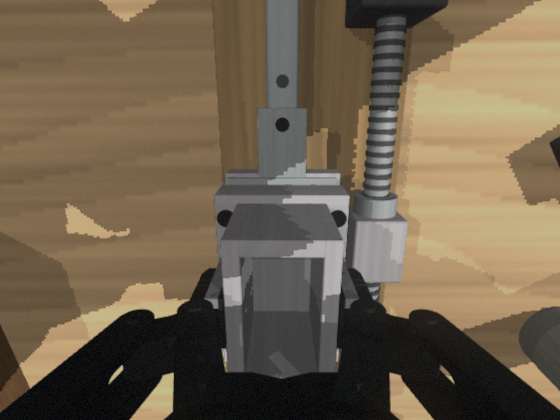

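View pics/w20o.png

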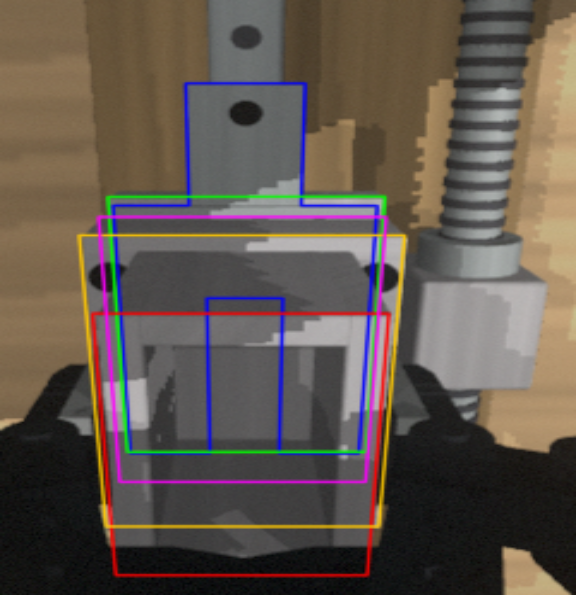

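The riser is lined up with shim and key within about 0.5 mm both ways. Lowering gently.

Call:
servo_tool --targets '[3, 0, 0, 0, 4, 0, 0, 0, 3, 0, 0, 0, 2, 0, 0, 0, 1, 0, 0, 0]'

```text
time_s: 30.25
eef_pos: [0.5152, -0.3263, 0.1242]
eef_rot: [0.707, 0.003, 0.707, -0.003]
wrist_force: [-0.7, 0.1, -5.5]
opening: 0.506
```

Call:
servo_tool --targets '[1, 0, 0, 0, 1, 0, 0, 0, 0, 0, 0, 0, 0, 0, 0, 0, 0, 0, 0, 0]'

```text
time_s: 30.75
eef_pos: [0.5155, -0.3265, 0.1229]
eef_rot: [0.707, 0.003, 0.707, -0.003]
wrist_force: [0.4, 0.7, -5.8]
opening: 0.507
```

Call:
servo_tool --targets '[0.5, 0, 0, 0, 0, 0, 0, 0, 0.5, 0, 0, 0, 0, 0, 0, 0, 0, 0, 0, 0]'

```text
time_s: 31.25
eef_pos: [0.5154, -0.3265, 0.1218]
eef_rot: [0.707, 0.003, 0.707, -0.003]
wrist_force: [-0.6, 0.1, -5.7]
opening: 0.507
```

Call:
servo_tool --targets '[0.5, 0, 0, 0, 0, 0, 0, 0, 0, 0, 0, 0, 0, 0, 0, 0, 0, 0, 0, 0]'

```text
time_s: 31.75
eef_pos: [0.5155, -0.3265, 0.1216]
eef_rot: [0.707, 0.003, 0.707, -0.003]
wrist_force: [-1.1, -0.1, -2.4]
opening: 0.511
```

```bash
python3 snap.py w21; python3 ov2.py w21 .5295 -.3262 -.6 .002
```

```text
31.8 [ 0.5155 -0.3265  0.1215] 89.5 [ 2.e-04 -2.e-04 -1.e+00] [-0.51  0.61 -2.59] 0.5046308875168206 [-0.76  0.4   1.62  0.    1.12 -2.32]
```

View pics/w21.png

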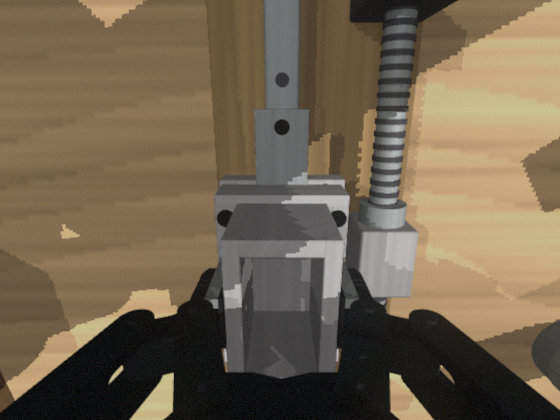

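Contact came at the expected height. Zooming in on the rear edges before letting go.

```bash
python3 - <<'E'
from h import *
z=np.load('w21.npz'); cv2.imwrite('pics/w21z.png',cv2.resize(z['im'][165:235,205:360],None,fx=5,fy=5,interpolation=cv2.INTER_CUBIC))
E
```

```text
(no output)
```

View pics/w21z.png

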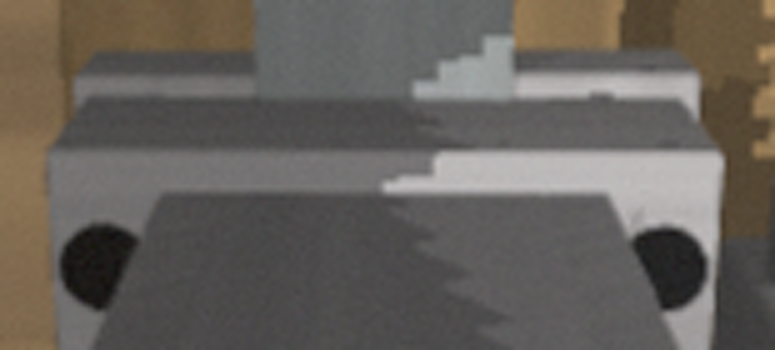

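View pics/w21o.png

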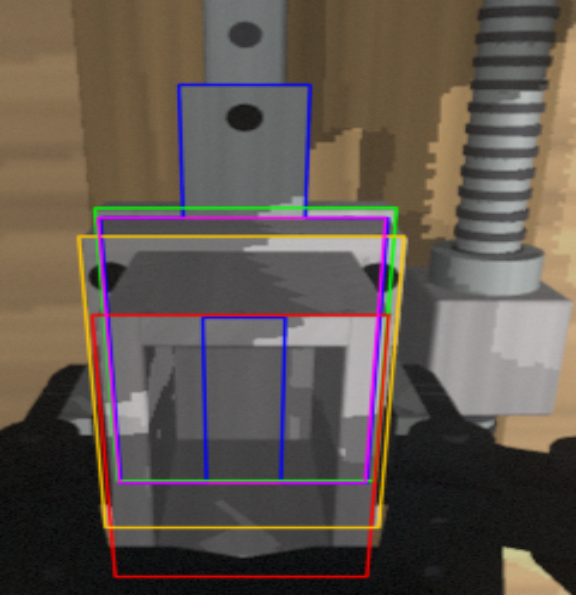

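The margins are symmetric, with the foot flush with the shim's rear edge and the plate showing about 2 mm behind. Seating the last bit and releasing.

Call:
servo_tool --targets '[0.5, 0, 0, 0, 0, 0, 0, 0, 0.5, 0, 0, 0, 0, 0, 0, 0, 0, 0, 0, 0]'

```text
time_s: 32.3
eef_pos: [0.5156, -0.3266, 0.1215]
eef_rot: [0.707, 0.003, 0.707, -0.003]
wrist_force: [-4.5, 2.2, 8.0]
opening: 0.508
```

Call:
servo_tool --targets '[0, 0, 0, 0, 0, 0, 0, 0, 0, 0, 0, 0, 0, 0, 0, 0, 0, 0, 0, 0]' --fingers 56

```text
time_s: 32.8
eef_pos: [0.5155, -0.3265, 0.1202]
eef_rot: [0.707, 0.003, 0.707, -0.003]
wrist_force: [-0.0, 0.9, 0.7]
opening: 0.652
```

```bash
python3 snap.py w22
```

```text
32.85 [ 0.5154 -0.3265  0.1202] 89.5 [ 1.e-04 -1.e-04 -1.e+00] [ 0.35  0.7  -0.67] 0.6548034245956436 [-0.76  0.41  1.62 -0.    1.12 -2.32]
```

View pics/w22.png

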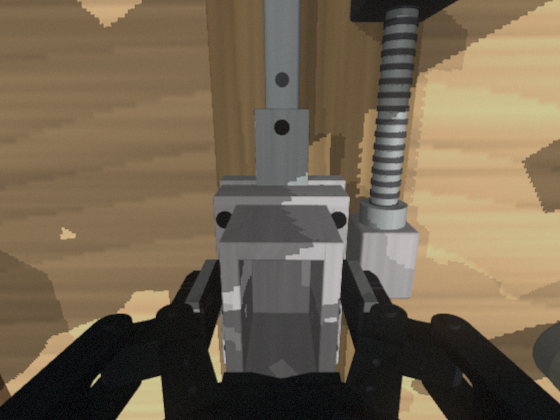

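Released, with both fingers clear. Rising, then checking from above.

Call:
servo_tool --targets '[-10, 0, 0, 0, -25, 0, 0, 0, -40, 0, 0, 0, -40, 0, 0, 0, -20, 0, 0, 0]'

```text
time_s: 33.35
eef_pos: [0.5166, -0.3275, 0.2606]
eef_rot: [0.709, 0.001, 0.705, -0.005]
wrist_force: [0.8, -0.7, -0.1]
opening: 0.655
```

Call:
servo_tool --targets '[0, 0, 20, 0, 0, 0, 20, 0, 0, 0, 5, 0, 0, 0, 0, 0, 0, 0, 0, 0]'

```text
time_s: 33.85
eef_pos: [0.5598, -0.3267, 0.2551]
eef_rot: [0.707, 0.003, 0.707, -0.003]
wrist_force: [-0.7, -0.7, -0.4]
opening: 0.656
```

Call:
servo_tool --targets '[0, 0, 0, 0, 0, 0, 0, 0, 0, 0, 0, 0, 0, 0, 0, 0, 0, 0, 0, 0]'

```text
time_s: 34.35
eef_pos: [0.5603, -0.3269, 0.2553]
eef_rot: [0.707, 0.003, 0.707, -0.003]
wrist_force: [-0.6, 0.0, -0.1]
opening: 0.661
```

```bash
python3 snap.py w23; python3 - <<'E'
from h import *
z=np.load('w23.npz'); im=z['im'].copy()
W=cloud(z['d'],z['K'],z['Rc'],z['tc'])
t=T2((.5295,-.3262,.065),-.5)
ids=(W[...,2]>.125)&(W[...,2]<.14); print('pillar top z',np.median(W[...,2][ids]),ids.sum(), W[ids][:,:2].mean(0), [np.percentile(W[ids][:,k],[1,99]).round(4) for k in (0,1)])
P=W[ids]; A=np.c_[P[:,:2]-P[:,:2].mean(0),np.ones(len(P))]; print('plane',np.linalg.lstsq(A,P[:,2],rcond=None)[0].round(4))
ids=(W[...,2]>.082)&(W[...,2]<.092); print('foot top z',np.median(W[...,2][ids]),ids.sum())
poly(im,z,t(box(-.046,.022,.022,.068)),(0,0,255)); poly(im,z,t(box(-.05,.05,.033,.022)),(0,255,255)); poly(im,z,T2(CAR,CYAW)(box(-.052,.052,.035,0)),(0,255,0));poly(im,z,t([(x,y,0) for x,y in SHIM]),(255,0,0))
cv2.imwrite('pics/w23c.png',np.hstack([cv2.resize(x[60:320,200:400],None,fx=2,fy=2.2) for x in (z['im'],im)]))
im,d,K,Rc,tc=cam('top'); cv2.imwrite('pics/t23.png',im)
E
```

```text
34.4 [ 0.5603 -0.3269  0.2553] 89.49 [-0. -0. -1.] [-0.41  0.82  0.44] 0.6565529295002097 [-0.71  0.34  1.41 -0.    1.39 -2.27]
pillar top z 0.133834202710698 3308 [ 0.54416486 -0.34162641] [array([0.4837, 0.7068]), array([-0.5813, -0.0884])]
plane [-0.0264 -0.0086  0.133 ]
foot top z 0.08790022285722285 7354
```

View pics/w23c.png

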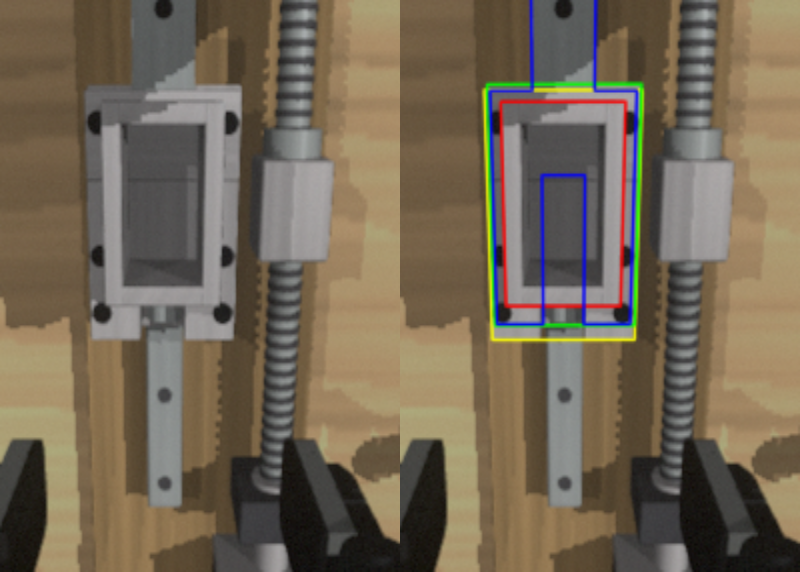

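View pics/t23.png

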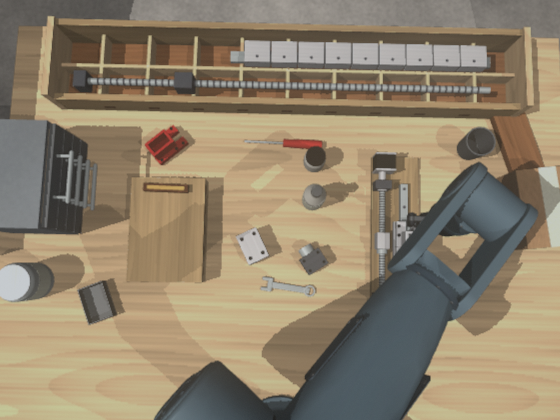

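The red, yellow and blue model outlines lie on the fitted riser and shim to about 1 px. Pillar top is z = 0.133 and foot top 0.088, against 0.133 and 0.087 expected, so the riser is fully down. The top view shows the other things where they were. Handing in.

```bash
python3 -c "
from h import *
print(workorder.hand_in()); print(tool()[2]['time_s'])"
```

```text
the job is handed in; nothing more can be done
None
the job is handed in; nothing more can be done
```

The shim and then the riser are fitted on the carriage, and the job was handed in at about 34.5 s.

**What I did:** I pushed the shim by its prong ends until the tab stuck out about 32 mm over the box edge. I pinched the tab across its width and laid the shim over the key. Then I gripped the riser's pillar, turned it and lowered it on top until it took light contact (about 8 N). I released both parts and raised the arm clear.

**Last checks:**
- **Height:** the pillar top read 0.133–0.134 m and the foot top 0.088 m, against 0.133 and 0.087 m expected, so the riser is fully down.
- **Alignment:** the riser and shim outlines matched the wrist picture to about 1 px. The shim sits roughly 0.5–0.7 mm off the carriage centre line and up to about half a degree off in yaw.
- **Other things:** in the top view the bystanders were where they started, and the gripper was touching nothing.

**Where checks disagreed:** two measurements of how the riser sat in the jaws along x differed by about 1 mm. I used the close-up wrist view, and the final overlay agreed with it. A plane fit meant to check the riser's tilt was spoiled because it picked up other surfaces, so I ignored it.

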